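# Square up a backing plate and lay it on the bumper outline

## Task

Put the blue sanding block upright into the empty half of the tool tray, so that the steel squaring plate is clear. Then slide the orange backing plate, without lifting it from where it lies, into the corner of the squaring plate until it lies fully home against all three brass stops, and let go of it there. Finally grip it, carry it over and lay it, without dropping it, flat on the green bumper section so that it fills the white outline; leave the jar, the cup, the bottle, the tin and the tape where they are.

Things in the scene. Friction and masses are not known exactly. Their poses are not given: they have to be found in the camera images.
- plate_c (a point): Centre (half-way up) of the loose orange backing plate: a flat slab 50 mm wide (its x), 150 mm long (its y), 12 mm thick (z up), about 0.2 kg. It starts lying on the squaring plate, turned and away from the stops.
- block_c (a point): Centre (26 mm above its underside) of the loose blue sanding block, 52 mm high in all, 0.12 kg. Base 90 mm long (x) by 45 mm wide (y), 20 mm high; on it a raised grip 66 mm long (x), 25 mm wide (y), from 20 to 52 mm above the underside. It starts upright on the squaring plate, in the corner where the backing plate must go.
- home (a point): Where the centre of the backing plate lies when home against the three stops: 18 mm above the table, 6 mm above the top of the squaring plate, whose axes it has. The plate's 150 mm length then lies along y. Stops, as seen from this point: two with faces at x = +25 mm, centred at y = -50 and +50 mm (80 mm open gap between, room for a finger), one with its face at y = +75 mm, centred at x = 0.
- fixture: The fixed squaring plate: dark steel slab 230 mm (x) by 340 mm (y), its top 12 mm above the table; origin at the centre of its underside, home lies at x = +70, y = +65 mm. Its three brass stops rise 16 mm above the slab and are 20 mm wide and 14 mm thick.
- outline (a point): Centre of the white outline painted on the flat top land of the fixed green bumper section, on the surface (45 mm above the table), z up. The outline is 158 mm along x and 58 mm along y, 4 mm clear of the plate all round, so the plate's 150 mm length lies along this x (either way round). The land is 200 mm (x) by 90 mm (y); the flanges beside it slope down to the table, 174 mm over all.
- slot (a point): Centre of the floor (5 mm above the table) of the empty half of the fixed grey tool tray. This half measures about 112 mm (x) by 140 mm (y) inside; the walls are 5 mm thick and rise to 30 mm above the table. The other half, with the tape in it, has its centre at x = -120 mm.
- jar: Small white hardener jar with a red cap, 34 mm across, 55 mm high, standing on the squaring plate beyond the backing plate; origin at its underside. Bystander.
- tape: Yellow roll of tape, 92 mm across, 25 mm high, lying in the other half of the tray; origin at its underside. Bystander.
- bottle: Grey bottle, 66 mm across, 200 mm high, standing on the table; origin at its underside. Bystander.
- tin: Tin, 96 mm across, 110 mm high, standing on the table; origin at its underside. Bystander.
- cup: White mixing cup, 44 mm across the rim, 50 mm high, standing on the squaring plate near its robot-side left corner; origin at its underside. Bystander.
Mind the look-alikes: they are no part of the job. There is more than one size of the part that bears block_c; the job needs the smallest.

How it is judged (in metres and radians):
On the way, in this order (a step that is already met when the one before it is completed fails the run):
1. the sanding block stands in the empty half of the tray, let go (x of block_c in the frame of slot between -0.035 and 0.035 m and y of block_c in the frame of slot between -0.055 and 0.055 m and z of block_c in the frame of slot below 0.032 m and angle between block_c's own z axis and vertical below 0.15 rad and contact force between the fingers and block below 0.05 N), for 0.2 s.
2. the backing plate lies flat on the squaring plate, home against all three stops (within 2.5 mm and 0.03 rad), let go and at rest (x of plate_c in the frame of home between -0.0025 and 0.0025 m and y of plate_c in the frame of home between -0.0025 and 0.0025 m and z of plate_c in the frame of home between -0.003 and 0.003 m and angle between the y axis of plate_c and the y axis of home, either way round below 0.03 rad and linear speed of plate below 0.01 m/s and contact force between the fingers and plate below 0.05 N), for 0.2 s.
At the end, for the whole second after the job is handed in: The backing plate lies flat and still on the bumper land, its centre within 5 mm of the outline's centre along each side and its length within 0.07 rad of the outline's, let go; the sanding block stands upright in the empty half of the tray (x of plate_c in the frame of outline between -0.005 and 0.005 m and y of plate_c in the frame of outline between -0.005 and 0.005 m and z of plate_c in the frame of outline between 0.002 and 0.01 m and angle between the y axis of plate_c and the x axis of outline, either way round below 0.07 rad and linear speed of plate below 0.01 m/s and x of block_c in the frame of slot between -0.035 and 0.035 m and y of block_c in the frame of slot between -0.055 and 0.055 m and z of block_c in the frame of slot below 0.032 m and angle between block_c's own z axis and vertical below 0.15 rad); the robot touches nothing.
It fails at once if a bystander is moved by more than 20 mm (distance of any of jar, tape, bottle, tin, cup from where it was at the start of the episode above 0.02 m).
It fails at once if the backing plate is dropped: out of the fingers more than 30 mm above the surface of the bumper land (height (world z) of plate_c above 0.081 m and contact force between the fingers and plate below 0.05 N).
It fails at once if the backing plate is picked up from where it first lay (over 14 mm off the squaring plate there) instead of being slid home (height (world z) of plate_c between 0.032 and 0.048 m and x of plate_c in the frame of home between -0.15 and -0.07 m and y of plate_c in the frame of home between -0.175 and -0.1 m).
It also fails if it takes over 72 s, if anything falls off the work surface, if the arm or the gripper's body presses on something with over 40 N, if the wrist force passes 120 N, or if a joint passes its speed limit or range.

## Robot

A 6-joint arm with a two-finger parallel gripper is mounted at the origin on the work surface. World frame = base frame: x ahead of the robot, y to its left, z up, the work surface at z = 0. Lengths are in mm, angles in rad, forces in N, time in s.
With the tool pointing down it reaches from about 325 to 900 mm from the base axis. Payload 6.1 kg.
Tool frame: the origin (TCP) lies midway between the tips of the shut fingers; the grasp point (between the pads) lies robot.grasp_offset behind it (robot.grasp_offset is the distance from the TCP to the grasp point, in mm); z points along the fingers, y is the direction in which the jaws open and shut (so a half turn about z gives the same grasp; the last joint's range is limited). The gripper opens to 85 mm and grips with 20 to 120 N. Pads are 22 mm wide; open, the fingers measure 114 mm over their backs; the gripper's body (76 mm by 85 mm) begins 54 mm behind the grasp point. The pads swing forward as they close: fully open they stand 13 mm farther back than shut.
Start: joints at [-1.364, 0.22, 1.526, -0, 1.395, -0.126], TCP at [204.174, -590.702, 231.3] pointing down, gripper open.
Joint ranges: [-2.98, 2.98], [-0.91, 2.08], [0.09, 2.57], [-1.24, 4.39], [0.2, 2.65], [-2.68, 2.68]. Speed limits (rad/s): [2.57, 2.57, 3.01, 3.14, 3.14, 3.14].

## Interface

Orientations are given as a unit quaternion [w, x, y, z].
In Python, from workcell import sensors, vision, workorder, robot gives the robot as it stands. The module is installed in compiled form; this text tells all that it offers.
- The arm moves only by the shell command python3 -m jog 'ROWS'. ROWS is JSON, a list that holds one entry, the list of rows, each a list of 7 numbers: the finger opening in cm, from 0 to 8.54, then the shift along the tool's x, y, z in cm, then the turn, a rotation vector about the tool's x, y, z in rad. In form: [[[jaw, tx, ty, tz, wx, wy, wz], ...]]. A call has 1 to 5 rows; each row is the pose to reach, as a shift and turn from the pose commanded when the call began, along the tool's axes at that moment; what a row does not reach only later rows make up. A row lasts 1/8 s, in which the tool goes at most 62.5 mm and 10.7 degrees, less where a joint would pass 70% of its speed; a pose out of reach is approached as far as the arm can. A call with a gripper value outside its range is refused whole. The fingers move at their own pace and stop on an object; the grip force is fixed at half the most. Time passes only in rows, so rows that repeat a pose let the fingers close. It gives the time, the measured TCP pose, the force and the opening at its end, in the units of the state.
- sensors.sense(): the state, without advancing time (a new reading comes with each control period).
- vision.get_image(name): name is "side" or "top" or "wrist"; returns (picture, depth): 400x640x3 uint8, red, green, blue; 400x640 float32, mm along the optical axis (not along the pixel's ray), 0 where there is no reading.
- vision.camera_params(name): a dict with "camera_matrix" (3x3 intrinsics, pixels), "world_to_cam" (4x4, takes a point from world to camera coordinates). Camera axes: x right, y down, z forward; pixel columns grow to the right and rows downward; lengths in mm; the calibration is good to about 2 mm. A picture is of the moment at which its call begins: read the wrist's pose just before it. camera_params takes no time and is no camera call; for the wrist camera it gives the pose at the moment of the call.
- workorder.sign_off(): hands the job in, once; it reports no verdict.
The state is a dict: "time": time; "q": joint angles; "dq": joint speeds; "tau": joint torques, N m; "eef_pos": TCP position; "orientation": TCP orientation; "ft_force": force on the tool from outside, world axes, zero at the start; "wrist_torque": the same for the moment, N m; "opening": finger opening in mm.
Only numpy, scipy, OpenCV 4.12 (cv2) and the standard library are available. Lean on these libraries where they do the work, as an engineer would, in place of code of your own. Each camera call takes 0.05 s, during which the arm holds its last target.

## Working session

There is one attempt and no reset: what is moved stays moved. The work goes in short steps, Python scripts to look and compute and a shell command to move; the robot and the scene stay as the last step left them, time stands still between calls to the robot, and variables do not carry over. Pictures are saved under pics/ and viewed, and the job is handed in when it is done.

```bash
mkdir -p pics; cat > h.py <<'E'
import numpy as np, cv2
from workcell import sensors, vision, workorder, robot
def cap(n,fn=None):
    P=vision.camera_params(n); im,d=vision.get_image(n)
    if fn: cv2.imwrite('pics/'+fn,im[:,:,::-1])
    return im,d,np.array(P['camera_matrix']),np.array(P['world_to_cam'])
def ray(K,T,u,v,z):
    d=np.linalg.inv(K)@np.array([u,v,1.]);R=T[:3,:3];c=-R.T@T[:3,3];w=R.T@d
    return c+w*(z-c[2])/w[2]
def proj(K,T,p):
    q=T[:3,:3]@np.array(p,float)+T[:3,3];q=K@q;return q[:2]/q[2]
def pts(d,K,T):
    v,u=np.mgrid[:d.shape[0],:d.shape[1]];D=d.astype(float)
    c=np.stack([(u-K[0,2])/K[0,0]*D,(v-K[1,2])/K[1,1]*D,D],-1)
    return (c-T[:3,3])@T[:3,:3]
E
python3 - <<'E'
from h import *
s=sensors.sense();print({k:np.round(v,3) for k,v in s.items()},robot.grasp_offset)
for n in['top','side','wrist']:
    im,d,K,T=cap(n,n+'0.png');print(n,K.round(1).tolist(),T.round(3).tolist())
    np.savez(n+'0.npz',im=im,d=d,K=K,T=T)
E
```

```text
{'time': np.float64(0.0), 'q': array([-1.364,  0.221,  1.528,  0.   ,  1.395, -0.126]), 'dq': array([-0.   ,  0.001, -0.001,  0.001,  0.001,  0.001]), 'tau': array([-0.0000e+00, -4.9690e+01, -3.8939e+01, -0.0000e+00,  1.1000e-02,
        0.0000e+00]), 'eef_pos': array([ 204.068, -590.111,  230.191]), 'orientation': array([-0.001,  0.986,  0.166, -0.   ]), 'ft_force': array([-0.171, -0.154,  0.043]), 'wrist_torque': array([-0.008, -0.051, -0.019]), 'opening': np.float64(85.466)} 18.700000000000003
top [[482.9, 0.0, 312.9], [0.0, 482.9, 199.0], [0.0, 0.0, 1.0]] [[0.004, -1.0, 0.004, 92.98], [-0.996, -0.004, -0.092, 465.228], [0.092, -0.003, -0.996, 1670.608], [0.0, 0.0, 0.0, 1.0]]
side [[473.3, 0.0, 322.8], [0.0, 473.3, 203.7], [0.0, 0.0, 1.0]] [[-0.959, -0.283, 0.021, 492.83], [-0.218, 0.684, -0.696, 70.102], [0.183, -0.672, -0.718, 1326.336], [0.0, 0.0, 0.0, 1.0]]
wrist [[301.4, 0.0, 316.7], [0.0, 301.4, 198.1], [0.0, 0.0, 1.0]] [[0.328, -0.945, -0.001, -624.233], [-0.895, -0.311, 0.32, -42.355], [-0.303, -0.104, -0.947, 379.493], [0.0, 0.0, 0.0, 1.0]]
```

View pics/top0.png

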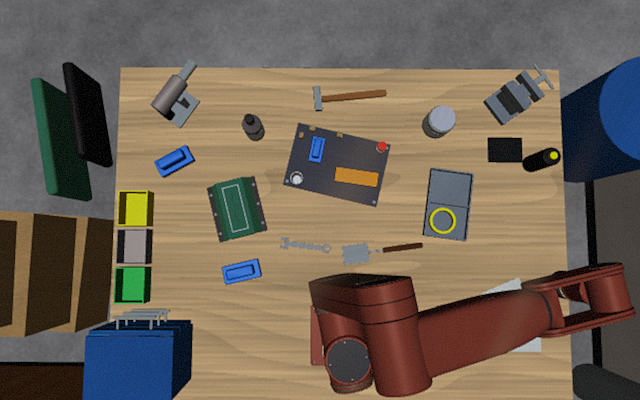

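View pics/side0.png

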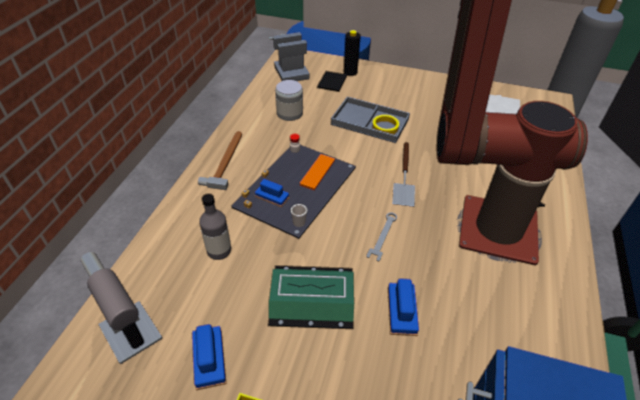

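```bash
python3 - <<'E'
from h import *
im=np.load('top0.npz')['im'][:,:,::-1]
cv2.imwrite('pics/crop0.png',cv2.resize(im[110:260,200:400],None,fx=4,fy=4,interpolation=cv2.INTER_CUBIC)[:600])
cv2.imwrite('pics/crop1.png',cv2.resize(im[110:250,400:580],None,fx=4,fy=4,interpolation=cv2.INTER_CUBIC)[:600])
E
```

```text
(no output)
```

View pics/crop0.png

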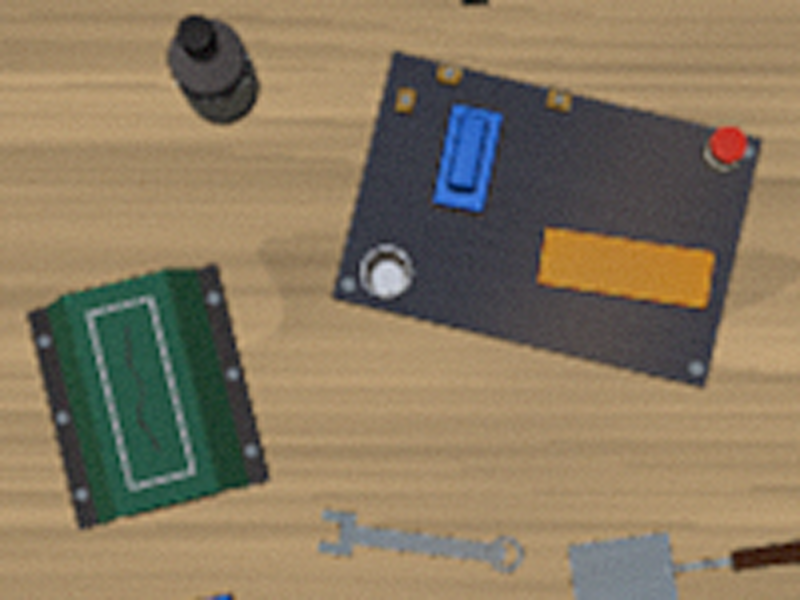

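View pics/crop1.png

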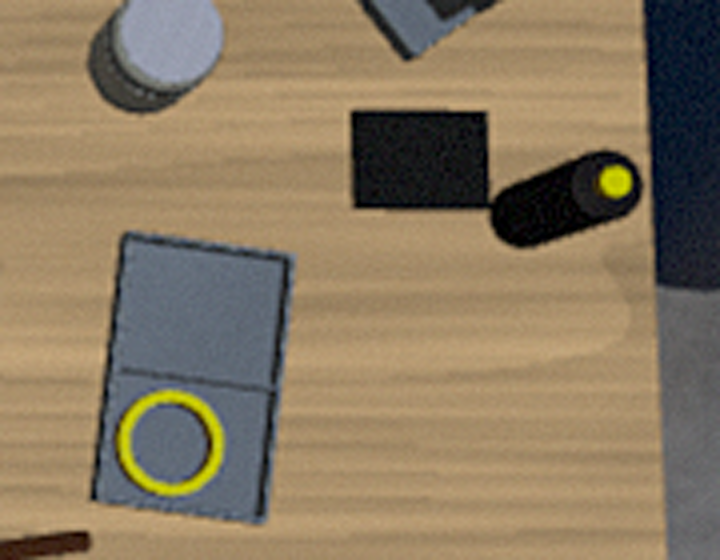

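```bash
cat > meas.py <<'E'
from h import *
Z=np.load('top0.npz');im,K,T=Z['im'],Z['K'],Z['T'];d=Z['d'];X=pts(d,K,T)
hsv=cv2.cvtColor(im,cv2.COLOR_RGB2HSV)
g=lambda u,v,z,o=(200,110):ray(K,T,o[0]+u/4-.375,o[1]+v/4-.375,z)
print('depth checks: slab',X[180,330].round(0),'orange',X[177,356].round(0),'block top',X[150,316].round(0),'land',X[205,235].round(0),'tray floor',X[185,450].round(0))
def rect(mask,z,name):
    n,l,st,c=cv2.connectedComponentsWithStats(mask.astype(np.uint8))
    for i in range(1,n):
        if st[i,4]<120: continue
        cs,_=cv2.findContours((l==i).astype(np.uint8),cv2.RETR_EXTERNAL,cv2.CHAIN_APPROX_NONE)
        v,u=np.where(l==i); 
        P=np.array([ray(K,T,a,b,z)[:2] for a,b in zip(u,v)],np.float32)
        (cx,cy),(w,h),a=cv2.minAreaRect(P);print(name,c[i].round(0),'c',round(cx,1),round(cy,1),'mean',P.mean(0).round(1),'size',round(w,1),round(h,1),'ang',round(a,1),st[i,4])
H,S,V=cv2.split(hsv)
rect((H>8)&(H<20)&(S>190)&(V>150)&(np.mgrid[:400,:640][0]>150),24,'orange')
rect((H>100)&(H<125)&(S>150)&(V>100)&(np.mgrid[:400,:640][0]<300)&(np.mgrid[:400,:640][1]<500),20,'blue')
f=[g(394,52,12),g(760,138,12),g(705,385,12),g(335,298,12)];f=np.array(f)
c=f.mean(0);print('fix',f.round(1).tolist(),c.round(1))
ey=(f[0]-f[1]+f[3]-f[2]);ex=(f[0]-f[3]+f[1]-f[2]);print(np.linalg.norm(ey)/2,np.linalg.norm(ex)/2,np.degrees(np.arctan2(-ey[0],ey[1])),np.degrees(np.arctan2(ex[1],ex[0])))
th=(np.arctan2(-ey[0],ey[1])*340+np.arctan2(ex[1],ex[0])*230)/570
R=np.array([[np.cos(th),-np.sin(th)],[np.sin(th),np.cos(th)]])
home=c[:2]+R@[70,65];print('th',np.degrees(th),'home',home.round(1))
for u,v in[(405,97),(450,71),(559,98)]:print('stop in home frame',(R.T@(g(u,v,28)[:2]-home)).round(1),'expect (0,82),(32,50),(32,-50)')
o=np.array([g(88,313,45),g(154,297,45),g(194,471,45),g(131,489,45)]);print('outline',o.round(1).tolist(),o.mean(0).round(1));ox=(o[0]-o[3]+o[1]-o[2]);oy=o[0]-o[1]+o[3]-o[2]
print(np.linalg.norm(ox)/2,np.linalg.norm(oy)/2,np.degrees(np.arctan2(ox[1],ox[0])),np.degrees(np.arctan2(-oy[0],oy[1])))
t=np.array([g(124,233,30,(400,110)),g(294,255,30,(400,110)),g(266,523,30,(400,110)),g(92,499,30,(400,110))])
tx=t[0]-t[3]+t[1]-t[2];ty=t[0]-t[1]+t[3]-t[2];print('tray',t.round(1).tolist(),t.mean(0).round(1),np.linalg.norm(tx)/2,np.linalg.norm(ty)/2,np.degrees(np.arctan2(tx[1],tx[0])),np.degrees(np.arctan2(-ty[0],ty[1])))
print('slot',(t.mean(0)+60*tx/np.linalg.norm(tx)).round(1))
print('jar',g(729,145,55).round(1),'cup',g(386,272,50).round(1),'tin',ray(K,T,440,120,110).round(1),'tape',ray(K,T,442,221,30).round(1),'bottle',g(197,36,200).round(1))
E
python3 meas.py
```

```text
depth checks: slab [534.  35.  10.] orange [543. -56.  22.] block top [631.  85.  62.] land [441. 364.  43.] tray floor [ 519. -393.    1.]
orange [362. 176.] c 544.2 -56.5 mean [545.4 -76.3] size 145.6 46.6 ang 82.1 257
blue [317. 149.] c 643.0 83.0 mean [643.5  82.8] size 45.2 90.8 ang 79.0 319
blue [174. 160.] c 599.3 586.5 mean [599.6 587.2] size 61.9 125.2 ang 29.2 536
blue [241. 271.] c 213.4 341.7 mean [213.3 342.4] size 61.0 125.8 ang 13.7 635
fix [[739.7, 148.9, 12.0], [663.3, -177.5, 12.0], [442.5, -126.8, 12.0], [518.1, 199.5, 12.0]] [590.9  11.   12. ]
335.07579205980784 226.94468078401437 -13.111812523458077 -12.898184085227854
th -13.025611574698512 home [673.8  58.6]
stop in home frame [ 2.9 82.7] expect (0,82),(32,50),(32,-50)
stop in home frame [34.8 49.4] expect (0,82),(32,50),(32,-50)
stop in home frame [ 33.3 -49.9] expect (0,82),(32,50),(32,-50)
outline [[500.0, 411.0, 45.0], [514.2, 354.2, 45.0], [363.9, 317.1, 45.0], [348.3, 370.9, 45.0]] [431.6 363.3  45. ]
155.84060991872397 57.242232796660886 14.332516416710376 15.105791158737409
tray [[575.7, -317.6, 30.0], [556.9, -466.5, 30.0], [322.6, -436.0, 30.0], [342.7, -285.6, 30.0]] [ 449.5 -376.4   30. ] 235.65946156140822 150.86675800032575 -7.615018002849239 -7.405806956080891
slot [ 508.9 -384.4   30. ]
jar [ 648.  -143.5   55. ] cup [536.3 153.4  50. ] tin [ 726.3 -332.3  110. ] tape [ 389.4 -353.8   30. ] bottle [704.2 300.2 200. ]
```

```bash
cat > go.py <<'E'
import sys
from h import *
from scipy.spatial.transform import Rotation as Ro
# go.py x y z yawdeg(of tool x, mod 180) : prints shift cm and rotvec in tool frame
def go(x,y,z,yaw=None):
    s=sensors.sense();q=s['orientation'];R=Ro.from_quat([q[1],q[2],q[3],q[0]])
    M=R.as_matrix();cur=np.degrees(np.arctan2(M[1,0],M[0,0]))
    sh=M.T@(np.array([x,y,z])-s['eef_pos'])/10
    if yaw is None: yaw=cur
    dy=(yaw-cur+90)%180-90
    a=np.radians(cur+dy);G=np.array([[np.cos(a),np.sin(a),0],[np.sin(a),-np.cos(a),0],[0,0,-1]])
    rv=(R.inv()*Ro.from_matrix(G)).as_rotvec()
    print('t',round(float(s['time']),2),'pos',s['eef_pos'].round(1),'yaw',cur.round(2),'q1,q6',s['q'][[0,5]].round(2),'open',round(float(s['opening']),1),'F',s['ft_force'].round(1))
    print('shift cm',sh.round(2),'rot',rv.round(3),'min rows',round(max(np.linalg.norm(sh)/6.25,np.linalg.norm(rv)/.1867),1))
if __name__=='__main__': go(*map(float,sys.argv[1:]))
E
python3 go.py 600 40 200 -11
```

```text
t 0.15 pos [ 204.1 -590.3  230.5] yaw 19.07 q1,q6 [-1.36 -0.13] open 85.3 F [-0.3  0.3 -0.2]
shift cm [ 58.01 -46.63   3.13] rot [-0.002  0.     0.525] min rows 11.9
```

```bash
python3 -m jog '[[[8.5,5.8,-4.6,0,0,0,0.1],[8.5,11.6,-9.2,0,0,0,0.2],[8.5,17.4,-13.8,0,0,0,0.3],[8.5,23.2,-18.4,0,0,0,0.4],[8.5,23.2,-18.4,0,0,0,0.525]]]'; python3 go.py 600 40 200 -11
```

```text
time: 0.78
eef_pos: [364.2, -338.6, 231.1]
orientation: [-0.0, 0.995, -0.097, 0.0]
ft_force: [0.2, -0.2, 0.4]
opening: 85.2
t 0.78 pos [ 364.2 -338.6  231.1] yaw -11.18 q1,q6 [-0.91  0.86] open 85.2 F [ 0.2 -0.2  0.4]
shift cm [ 15.79 -41.72   3.13] rot [-0.     0.    -0.003] min rows 7.2
```

```bash
python3 -m jog '[[[5.5,2,-5.5,0,0,0,0],[5.5,4,-11,0,0,0,0],[5.5,6,-16.5,0,0,0,0],[5.5,8,-22,0,0,0,0],[5.5,10,-27.5,1,0,0,0]]]'; python3 go.py 600 40 200 -11
```

```text
time: 1.4
eef_pos: [515.3, -88.6, 222.0]
orientation: [0.0, 0.995, -0.096, 0.001]
ft_force: [0.5, -0.5, -0.3]
opening: 55.0
t 1.4 pos [515.3 -88.6 222. ] yaw -11.01 q1,q6 [-0.32  1.44] open 55.0 F [ 0.5 -0.5 -0.3]
shift cm [  5.86 -14.24   2.21] rot [ 0.    -0.002 -0.   ] min rows 2.5
```

```bash
python3 -m jog '[[[5.5,2,-4,0,0,0,0],[5.5,4,-8,0,0,0,0],[5.5,5,-11,1,0,0,0],[5.5,5,-13,2,0,0,0],[5.5,5,-13,2,0,0,0]]]'; python3 go.py 600 40 200 -11; python3 - <<'E'
from h import *
im,d,K,T=cap('wrist','w1.png');np.savez('w1.npz',im=im,d=d,K=K,T=T)
E
```

```text
time: 2.02
eef_pos: [586.7, 28.9, 199.6]
orientation: [0.0, 0.995, -0.095, -0.002]
ft_force: [1.1, -0.3, 0.4]
opening: 54.8
t 2.02 pos [586.7  28.9 199.6] yaw -10.91 q1,q6 [-0.08  1.68] open 54.8 F [ 1.1 -0.3  0.4]
shift cm [ 1.1  -1.34 -0.04] rot [0.    0.003 0.002] min rows 0.3
```

View pics/w1.png

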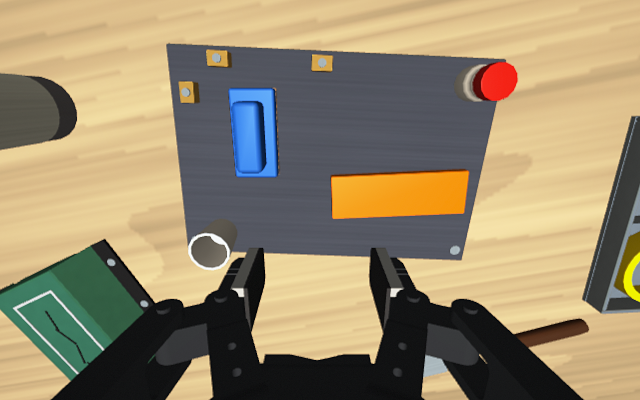

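```bash
cat > m2.py <<'E'
from h import *
import sys
def comps(im,K,T,mask,z,name,mn=150):
    n,l,st,c=cv2.connectedComponentsWithStats(mask.astype(np.uint8))
    for i in range(1,n):
        if st[i,4]<mn: continue
        v,u=np.where(l==i)
        P=np.array([ray(K,T,a,b,z)[:2] for a,b in zip(u,v)],np.float32)
        (cx,cy),(w,h),a=cv2.minAreaRect(P);print(name,c[i].round(0),'c',round(cx,1),round(cy,1),'mean',P.mean(0).round(1),'size',round(w,1),round(h,1),'ang',round(a,1),st[i,4])
if __name__=='__main__':
    Z=np.load(sys.argv[1]);im,K,T=Z['im'],Z['K'],Z['T']
    H,S,V=cv2.split(cv2.cvtColor(im,cv2.COLOR_RGB2HSV))
    o=(H>5)&(H<18)&(S>180)&(V>150)
    comps(im,K,T,o,24,'orange',1500)
    b=(H>100)&(H<125)&(S>150)&(V>60)
    comps(im,K,T,b,32,'blue@32')
    comps(im,K,T,b&(V>235),64,'bluetop@64',50)
    br=(H>10)&(H<25)&(S>120)&(V>80)&~o
    comps(im,K,T,br,28,'brass',80)
E
python3 m2.py w1.npz; python3 - <<'E'
import cv2
im=cv2.imread('pics/w1.png')
cv2.imwrite('pics/w1c.png',cv2.resize(im[30:190,160:360],None,fx=4,fy=4,interpolation=cv2.INTER_NEAREST)[:600])
E
```

```text
blue@32 [254. 131.] c 643.1 82.3 mean [645.1  82.1] size 45.1 87.5 ang 79.1 3880
bluetop@64 [260. 124.] c 645.5 75.9 mean [652.7  67.2] size 36.6 75.8 ang 79.2 1218
bluetop@64 [246. 137.] c 643.0 83.0 mean [644.   82.8] size 16.8 56.9 ang 78.7 1169
brass [217.  58.] c 718.2 99.5 mean [718.1  99.2] size 20.4 13.8 ang 79.2 280
brass [322.  63.] c 695.3 3.1 mean [695.6   2.8] size 20.0 14.0 ang 79.2 263
brass [187.  92.] c 694.8 137.7 mean [694.8 137.4] size 14.3 19.7 ang 76.8 248
brass [424. 171.] c 570.9 -85.0 mean [570.8 -85.2] size 87.3 1.7 ang 81.7 114
brass [399. 195.] c 548.4 -55.9 mean [549.5 -55.7] size 146.2 47.7 ang 81.7 5301
brass [627. 259.] c 411.6 -314.4 mean [ 417.9 -313.2] size 18.0 83.5 ang 83.2 539
brass [553. 336.] c 317.6 -234.5 mean [ 317.9 -233.2] size 17.6 84.3 ang 6.3 491
```

View pics/w1c.png

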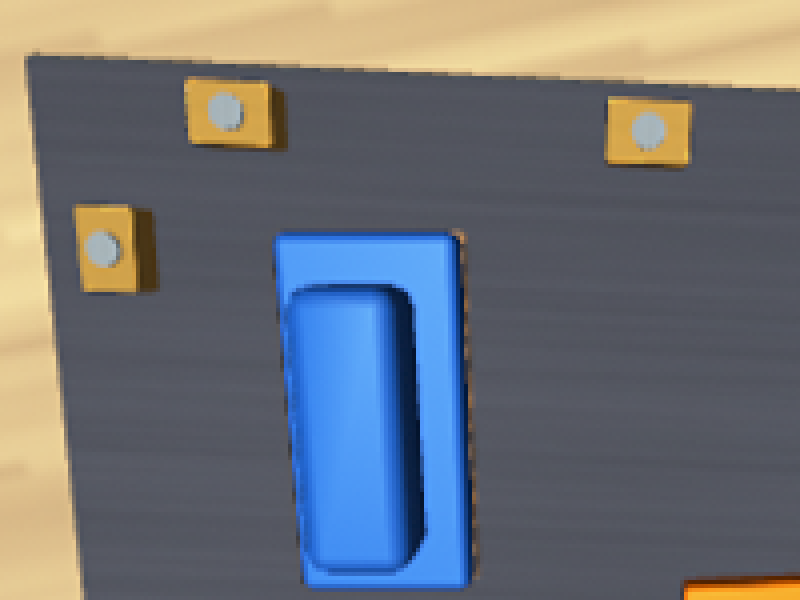

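```bash
python3 go.py 643.3 82.5 100 -11;python3 go.py 643.3 82.5 38 -11
```

```text
t 2.08 pos [587.   27.9 200.4] yaw -10.96 q1,q6 [-0.09  1.68] open 55.0 F [-0.6 -0.2  0.2]
shift cm [ 4.51 -6.44 10.03] rot [0.001 0.002 0.001] min rows 2.0
t 2.08 pos [587.   27.9 200.4] yaw -10.96 q1,q6 [-0.09  1.68] open 55.0 F [-0.6 -0.2  0.2]
shift cm [ 4.52 -6.45 16.23] rot [0.001 0.002 0.001] min rows 2.9
```

```bash
python3 -m jog '[[[5.5,2.2,-3.2,4,0,0,0],[5.5,4.5,-6.4,8,0,0,0],[5.5,4.5,-6.4,10,0,0,0],[5.5,4.5,-6.4,10,0,0,0],[5.5,4.5,-6.4,10,0,0,0]]]'; python3 go.py 643.3 82.5 38 -11
```

```text
time: 2.7
eef_pos: [645.0, 80.8, 103.3]
orientation: [0.0, 0.995, -0.097, 0.001]
ft_force: [0.8, 0.9, -0.3]
opening: 55.0
t 2.7 pos [645.   80.8 103.3] yaw -11.09 q1,q6 [0.   1.77] open 55.0 F [ 0.8  0.9 -0.3]
shift cm [-0.21 -0.13  6.53] rot [-0.    -0.002 -0.002] min rows 1.0
```

```bash
python3 -m jog '[[[5.5,-0.1,-0.1,3,0,0,0],[5.5,-0.1,-0.1,6,0,0,0],[5.5,-0.1,-0.1,6.4,0,0,0],[5.5,-0.1,-0.1,6.4,0,0,0],[5.5,-0.1,-0.1,6.4,0,0,0]]]'; python3 go.py 643.3 82.5 38 -11
```

```text
time: 3.32
eef_pos: [645.1, 83.1, 39.7]
orientation: [-0.0, 0.995, -0.096, 0.002]
ft_force: [0.4, -0.3, -0.6]
opening: 54.8
t 3.33 pos [645.1  83.1  39.7] yaw -11.03 q1,q6 [0.01 1.77] open 54.8 F [ 0.4 -0.3 -0.6]
shift cm [-0.17  0.09  0.17] rot [-0.001 -0.004 -0.   ] min rows 0.0
```

```bash
python3 -m jog '[[[1.5,-0.1,0.1,0.1,0,0,0],[1.5,-0.1,0.1,0.1,0,0,0],[1.5,-0.1,0.1,0.1,0,0,0],[1.5,-0.1,0.1,0.1,0,0,0]]]'; python3 -m jog '[[[1.5,0,0,0,0,0,0],[1.5,0,0,-1,0,0,0],[1.5,0,0,-4,0,0,0],[1.5,0,0,-8,0,0,0],[1.5,0,0,-12,0,0,0]]]'; python3 go.py 506 -384 130 -7.5
```

```text
time: 3.82
eef_pos: [643.0, 82.5, 37.2]
orientation: [-0.0, 0.995, -0.096, 0.001]
ft_force: [0.6, 0.1, 6.2]
opening: 24.1
time: 4.45
eef_pos: [641.6, 82.5, 156.9]
orientation: [0.0, 0.995, -0.096, -0.001]
ft_force: [0.5, -0.6, -1.9]
opening: 24.1
t 4.45 pos [641.6  82.5 156.9] yaw -11.01 q1,q6 [0.01 1.77] open 24.1 F [ 0.5 -0.6 -1.9]
shift cm [-4.4  48.38  2.71] rot [ 0.     0.002 -0.061] min rows 7.8
```

```bash
python3 -m jog '[[[1.5,-0.5,5.5,0,0,0,0],[1.5,-1,11,0,0,0,0],[1.5,-1.5,16.5,0,0,0,0],[1.5,-2,22,0,0,0,0],[1.5,-2.5,27.5,0,0,0,-0.061]]]'; python3 -m jog '[[[1.5,-0.5,5.5,0,0,0,0],[1.5,-1,11,0,0,0,0],[1.5,-1.5,15,0,0,0,0],[1.5,-1.5,18,0,0,0,0],[1.5,-1.5,18,0,0,0,0]]]'; python3 go.py 506 -384 130 -7.5; python3 - <<'E'
from h import *
im,d,K,T=cap('wrist','w2.png');np.savez('w2.npz',im=im,d=d,K=K,T=T)
E
```

```text
time: 5.08
eef_pos: [564.2, -184.0, 156.2]
orientation: [-0.0, 0.998, -0.065, -0.0]
ft_force: [0.9, -0.4, -2.1]
opening: 24.1
time: 5.7
eef_pos: [525.8, -361.2, 155.9]
orientation: [-0.0, 0.998, -0.067, -0.0]
ft_force: [0.3, 0.0, -1.2]
opening: 23.8
t 5.7 pos [ 525.8 -361.2  155.9] yaw -7.69 q1,q6 [-0.73  0.98] open 23.8 F [ 0.3  0.  -1.2]
shift cm [-1.65  2.53  2.59] rot [-0.     0.001 -0.003] min rows 0.6
```

View pics/w2.png

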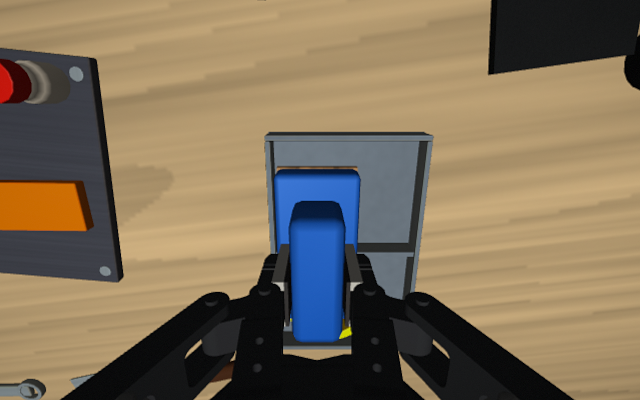

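```bash
python3 - <<'E'
from h import *
Z=np.load('w2.npz');K,T=Z['K'],Z['T']
a=ray(K,T,265.5,133,30);b=ray(K,T,432,134,30);print(a,b,np.linalg.norm(a-b))
ty=(a-b)/np.linalg.norm(a-b);tx=np.array([ty[1],-ty[0],0]);print((a+b)/2-tx*61,np.degrees(np.arctan2(tx[1],tx[0])))
p=ray(K,T,410,246,30);print('divider right end, in tray x from far edge',(p-b)@tx)
E
python3 go.py 511 -384 30 -8
```

```text
[ 582.82670452 -323.82740801   30.        ] [ 562.61899549 -468.25200265   30.        ] 145.8314610720692
[ 512.3113297 -387.5870008   30.       ] -7.965044660181896
divider right end, in tray x from far edge -109.56199261270301
t 5.75 pos [ 526.2 -359.6  155.8] yaw -7.62 q1,q6 [-0.72  0.98] open 23.9 F [ 1.   0.3 -2.2]
shift cm [-1.17  2.63 12.58] rot [-0.001  0.001  0.007] min rows 2.1
```

```bash
python3 -m jog '[[[1.5,-1.2,2.7,2,0,0,0],[1.5,-1.2,2.7,6,0,0,0],[1.5,-1.2,2.7,10,0,0,0],[1.5,-1.2,2.7,10,0,0,0],[1.5,-1.2,2.7,10,0,0,0]]]'; python3 go.py 511 -386 30.5 -8
```

```text
time: 6.38
eef_pos: [512.4, -384.1, 57.7]
orientation: [0.0, 0.998, -0.065, 0.001]
ft_force: [0.6, -0.1, -1.0]
opening: 23.8
t 6.38 pos [ 512.4 -384.1   57.7] yaw -7.46 q1,q6 [-0.77  0.93] open 23.8 F [ 0.6 -0.1 -1. ]
shift cm [-0.12  0.2   2.72] rot [ 0.001 -0.001  0.009] min rows 0.4
```

```bash
python3 -m jog '[[[1.5,0,0.1,1.5,0,0,0],[1.5,0,0.1,2.6,0,0,0],[1.5,0,0.1,2.7,0,0,0],[1.5,0,0.1,2.7,0,0,0]]]'; python3 -m jog '[[[5.5,0,0,0,0,0,0],[5.5,0,0,0,0,0,0],[5.5,0,0,0,0,0,0],[5.5,0,0,-3,0,0,0],[5.5,0,0,-7,0,0,0]]]';  python3 -m jog '[[[5.5,0,0,-5,0,0,0],[5.5,0,-2,-8,0,0,0.1],[8.5,0,-5,-8,0,0,0.1],[8.5,0,-5,-8,0,0,0.1]]]'; python3 - <<'E'
from h import *
im,d,K,T=cap('wrist','w3.png');np.savez('w3.npz',im=im,d=d,K=K,T=T)
E
python3 m2.py w3.npz
```

```text
time: 6.88
eef_pos: [511.8, -385.9, 29.9]
orientation: [0.0, 0.998, -0.066, 0.001]
ft_force: [0.5, 0.7, 2.3]
opening: 24.1
time: 7.5
eef_pos: [510.3, -384.4, 98.3]
orientation: [-0.001, 0.998, -0.066, -0.001]
ft_force: [-0.1, -0.9, -0.3]
opening: 55.0
time: 8.0
eef_pos: [518.3, -334.2, 179.8]
orientation: [-0.0, 0.993, -0.114, 0.0]
ft_force: [-0.4, 0.4, -0.0]
opening: 85.2
orange [ 62. 212.] c 546.6 -59.1 mean [545.9 -64.3] size 146.4 49.0 ang 81.8 5568
blue@32 [367. 173.] c 514.8 -384.8 mean [ 516.4 -385.3] size 43.2 87.5 ang 82.6 3575
brass [ 72. 191.] c 569.1 -80.5 mean [565.6 -88.6] size 127.6 29.6 ang 68.0 148
brass [338. 249.] c 437.8 -340.3 mean [ 439.3 -340.4] size 17.7 56.2 ang 19.0 299
brass [378. 293.] c 372.8 -374.0 mean [ 372.5 -373.1] size 15.3 50.1 ang 37.4 333
```

View pics/w3.png

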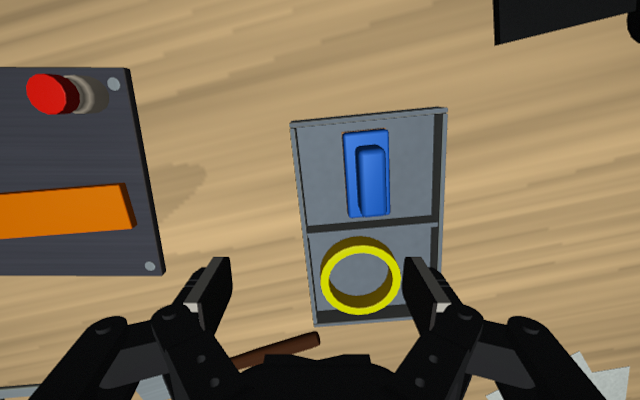

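```bash
sed -i 's/dy=(yaw-cur+90)%180-90/dy=(yaw-cur+180)%360-180/' go.py; python3 go.py 547 -90 180 81.7
```

```text
t 8.05 pos [ 517.9 -335.2  179.3] yaw -13.16 q1,q6 [-0.7  1.1] open 85.0 F [0.9 0.4 0.2]
shift cm [ -2.75 -24.53  -0.08] rot [ 0.     0.    -1.656] min rows 8.9
```

```bash
python3 -m jog '[[[8.5,-0.5,-3,0,0,0,-0.18],[8.5,-0.9,-6,0,0,0,-0.36],[8.5,-1.3,-9,0,0,0,-0.54],[8.5,-1.6,-12,0,0,0,-0.72],[8.5,-1.9,-15,0,0,0,-0.9]]]'; python3 go.py 547 -90 180 81.7
```

```text
time: 8.68
eef_pos: [533.5, -185.4, 178.7]
orientation: [-0.0, 0.944, 0.331, -0.0]
ft_force: [0.1, -0.1, 0.3]
opening: 85.2
t 8.68 pos [ 533.5 -185.4  178.7] yaw 38.61 q1,q6 [-0.47  0.42] open 85.2 F [ 0.1 -0.1  0.3]
shift cm [ 7.01 -6.61 -0.13] rot [-0.001  0.    -0.752] min rows 4.0
```

```bash
python3 -m jog '[[[8.5,1,-1,0,0,0,-0.18],[8.5,2,-2,0,0,0,-0.36],[8.5,3,-3,0,0,0,-0.54],[8.5,3.5,-3.5,0,0,0,-0.752],[8.5,3.5,-3.5,0,0,0,-0.752]]]'; python3 go.py 547 -57 40 81.7;  python3 - <<'E'
from h import *
im,d,K,T=cap('wrist','w4.png');np.savez('w4.npz',im=im,d=d,K=K,T=T)
E
python3 m2.py w4.npz
```

```text
time: 9.3
eef_pos: [539.4, -136.6, 178.7]
orientation: [-0.0, 0.758, 0.652, -0.0]
ft_force: [-0.8, 0.7, -0.5]
opening: 84.9
t 9.3 pos [ 539.4 -136.6  178.7] yaw 81.39 q1,q6 [-0.39 -0.24] open 84.9 F [-0.8  0.7 -0.5]
shift cm [ 7.98 -0.42 13.87] rot [-0.001  0.    -0.005] min rows 2.6
orange [313. 139.] c 547.0 -56.3 mean [541.4 -94.6] size 148.1 49.3 ang 81.7 2899
blue@32 [322. 353.] c 516.8 -353.1 mean [ 513.9 -350.9] size 15.7 83.4 ang 81.5 498
brass [475.   6.] c 693.7 -3.3 mean [693.7  -3.4] size 8.0 14.3 ang 81.5 172
brass [628.  88.] c 830.6 -90.4 mean [833.6 -92.2] size 24.1 147.6 ang 10.4 3574
brass [312.  64.] c 550.5 -33.5 mean [550.9 -28.8] size 99.4 47.4 ang 82.4 5933
brass [244. 337.] c 419.9 -313.9 mean [ 422.8 -315.9] size 26.8 61.0 ang 58.9 414
brass [324. 346.] c 517.6 -343.9 mean [ 516.4 -344.7] size 4.7 82.5 ang 81.5 137
```

View pics/w4.png

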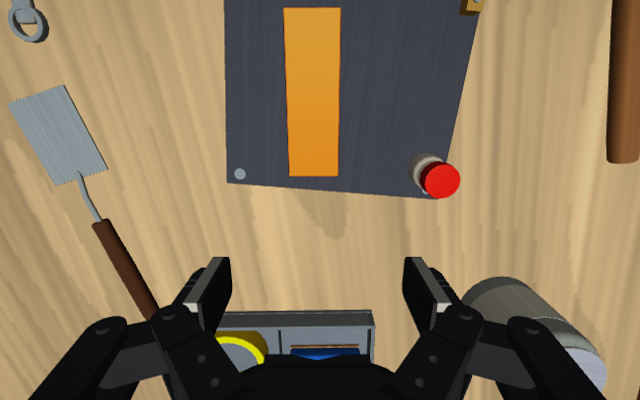

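```bash
python3 -m jog '[[[8.5,4,-0.2,4,0,0,0],[8.5,8,-0.4,8,0,0,0],[8.5,8,-0.4,11.5,0,0,0],[8.5,8,-0.4,11.5,0,0,0],[8.5,8,-0.4,11.5,0,0,0]]]'; python3 go.py 547 -56.5 15 81.7
```

```text
time: 9.98
eef_pos: [548.4, -57.6, 65.5]
orientation: [0.001, 0.759, 0.651, 0.0]
ft_force: [0.3, -0.7, 0.4]
opening: 84.9
t 9.97 pos [548.4 -57.6  65.5] yaw 81.28 q1,q6 [-0.25 -0.1 ] open 84.9 F [ 0.3 -0.7  0.4]
shift cm [ 0.09 -0.16  5.05] rot [ 0.001  0.    -0.007] min rows 0.8
```

```bash
python3 -m jog '[[[8.5,0,-0.1,3,0,0,-0.007],[8.5,0,-0.1,5,0,0,-0.007],[8.5,0,-0.1,5.4,0,0,-0.007],[7,0,-0.1,5.4,0,0,-0.007],[6,0,-0.1,5.4,0,0,-0.007]]]'; python3 go.py 547 -56.5 10.5 81.7; python3 - <<'E'
from h import *
im,d,K,T=cap('wrist','w5.png');np.savez('w5.npz',im=im,d=d,K=K,T=T)
E
```

```text
time: 10.6
eef_pos: [547.8, -56.9, 11.9]
orientation: [0.001, 0.756, 0.655, 0.001]
ft_force: [0.6, -0.1, -1.0]
opening: 59.9
t 10.6 pos [547.8 -56.9  11.9] yaw 81.78 q1,q6 [-0.25 -0.1 ] open 59.9 F [ 0.6 -0.1 -1. ]
shift cm [ 0.03 -0.09  0.14] rot [0.003 0.    0.001] min rows 0.0
```

View pics/w5.png

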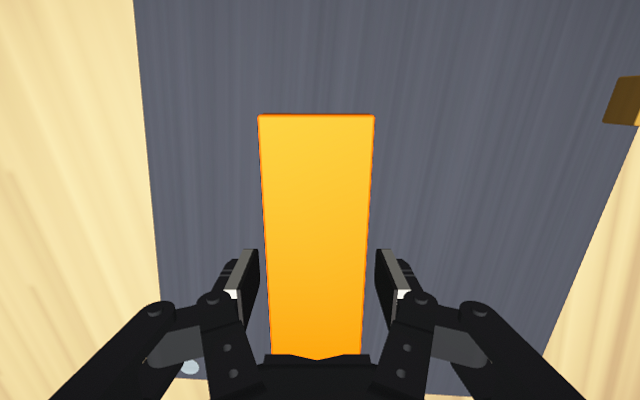

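```bash
python3 -m jog '[[[4.6,0,-0.05,0.1,0,0,0],[4.6,0,-0.05,0.1,0,0,0],[4.6,0,-0.05,0.1,0,0,0],[4.6,0,-0.05,0.1,0,0,0]]]'; python3 go.py 666.1 51 11 76.7
```

```text
time: 11.15
eef_pos: [547.5, -56.7, 11.2]
orientation: [0.001, 0.756, 0.655, 0.001]
ft_force: [-0.5, -0.4, 8.2]
opening: 48.3
t 11.15 pos [547.5 -56.7  11.2] yaw 81.81 q1,q6 [-0.25 -0.1 ] open 48.3 F [-0.5 -0.4  8.2]
shift cm [12.35 10.21  0.04] rot [0.003 0.    0.089] min rows 2.6
```

```bash
python3 -m jog '[[[4.6,1.5,1.2,0,0,0,0.01],[4.6,4,3.3,0,0,0,0.03],[4.6,6.5,5.4,0,0,0,0.05],[4.6,9,7.4,0,0,0,0.07],[4.6,11,9.1,0,0,0,0.089]]]';  python3 -m jog '[[[4.6,0.7,0.5,0,0,0,0],[4.6,1,0.8,0,0,0,0],[4.6,1,0.8,0,0,0,0]]]'; python3 go.py 675.7 58.4 11 76.7; python3 - <<'E'
from h import *
im,d,K,T=cap('wrist','w6.png');np.savez('w6.npz',im=im,d=d,K=K,T=T)
im,d,K,T=cap('top','t6.png');np.savez('t6.npz',im=im,d=d,K=K,T=T)
im,d,K,T=cap('side','s6.png');cv2.imwrite('pics/s6.png',cv2.resize(im[100:260,180:400,::-1],None,fx=3.6,fy=3.6))
E
python3 m2.py w6.npz
```

```text
time: 11.78
eef_pos: [652.9, 39.0, 11.2]
orientation: [0.001, 0.784, 0.62, -0.001]
ft_force: [-6.1, -5.8, 11.0]
opening: 48.2
time: 12.15
eef_pos: [662.3, 46.8, 11.2]
orientation: [0.001, 0.784, 0.621, -0.0]
ft_force: [-5.5, -2.1, 10.3]
opening: 48.6
t 12.15 pos [662.3  46.8  11.2] yaw 76.74 q1,q6 [-0.05  0.18] open 48.6 F [-5.5 -2.1 10.3]
shift cm [1.44 1.03 0.02] rot [0.001 0.001 0.001] min rows 0.3
brass [345.  55.] c 695.0 138.7 mean [694.9 138.8] size 13.4 19.5 ang 76.8 1649
brass [316. 114.] c 679.4 120.5 mean [679.4 120.5] size 0.0 42.1 ang 76.8 106
brass [419. 138.] c 717.1 101.0 mean [718.3 101.5] size 20.0 16.8 ang 76.8 1312
brass [317. 230.] c 664.6 58.4 mean [667.1  68.3] size 124.7 46.3 ang 76.5 23622
brass [636. 281.] c 813.5 -2.8 mean [813.    5.5] size 3.0 142.6 ang 5.8 1366
```

View pics/w6.png

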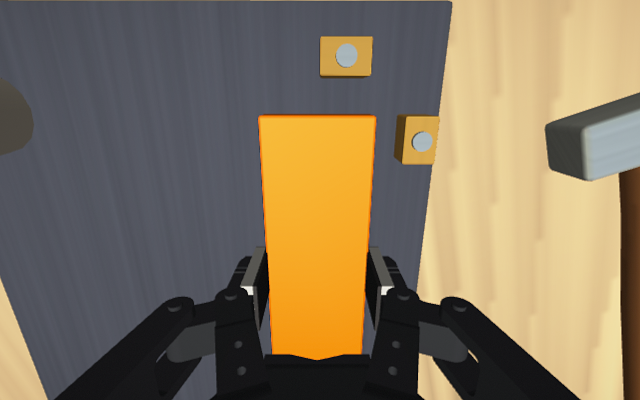

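View pics/s6.png

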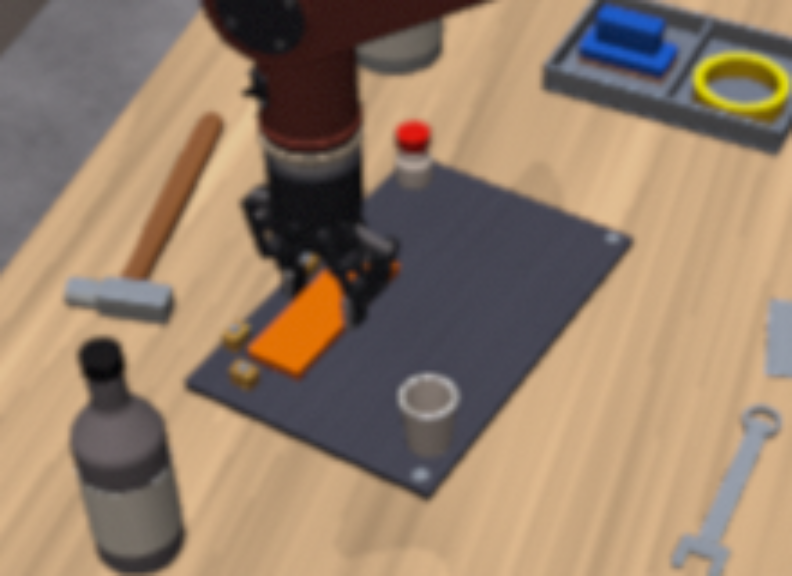

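```bash
python3 -m jog '[[[4.6,0.4,0.3,0,0,0,0],[4.6,0.8,0.6,0,0,0,0],[4.6,1,0.8,0,0,0,0],[4.6,1,0.8,0,0,0,0]]]'; python3 -m jog '[[[4.6,0,0.1,0,0,0,0],[4.6,0,0.1,0,0,0,0],[4.6,0,0.1,0,0,0,0]]]'; python3 go.py 675.7 58.4 11 76.7
```

```text
time: 12.8
eef_pos: [672.3, 54.2, 11.3]
orientation: [0.001, 0.784, 0.621, -0.0]
ft_force: [-4.9, -3.1, 10.6]
opening: 48.2
time: 13.18
eef_pos: [672.3, 54.2, 11.2]
orientation: [0.0, 0.784, 0.621, -0.001]
ft_force: [-8.8, -3.0, 12.8]
opening: 48.3
t 13.18 pos [672.3  54.2  11.2] yaw 76.72 q1,q6 [-0.04  0.2 ] open 48.3 F [-8.8 -3.  12.8]
shift cm [0.49 0.23 0.02] rot [-0.001  0.002  0.   ] min rows 0.1
```

```bash
python3 -m jog '[[[4.6,0,0.1,0,0,0,0],[4.6,0,0.1,0,0,0,0],[4.6,0,0.1,0,0,0,0]]]';python3 -m jog '[[[4.6,0,0.1,0,0,0,0],[4.6,0,0.1,0,0,0,0],[4.6,0,0.1,0,0,0,0]]]'; python3 go.py 675.7 58.4 11 76.7; python3 - <<'E'
from h import *
im,d,K,T=cap('wrist','w7.png');np.savez('w7.npz',im=im,d=d,K=K,T=T)
cv2.imwrite('pics/w7c.png',cv2.resize(im[40:240,240:500,::-1],None,fx=3,fy=3,interpolation=cv2.INTER_NEAREST))
E
```

```text
time: 13.55
eef_pos: [673.1, 54.3, 11.3]
orientation: [-0.0, 0.784, 0.621, -0.001]
ft_force: [-10.3, -3.1, 13.7]
opening: 48.1
time: 13.92
eef_pos: [674.0, 54.3, 11.3]
orientation: [-0.0, 0.784, 0.621, -0.001]
ft_force: [-10.4, -1.0, 14.8]
opening: 47.9
t 13.93 pos [674.   54.3  11.3] yaw 76.72 q1,q6 [-0.04  0.2 ] open 47.9 F [-10.4  -1.   14.8]
shift cm [0.43 0.08 0.03] rot [-0.002  0.001  0.   ] min rows 0.1
```

View pics/w7c.png

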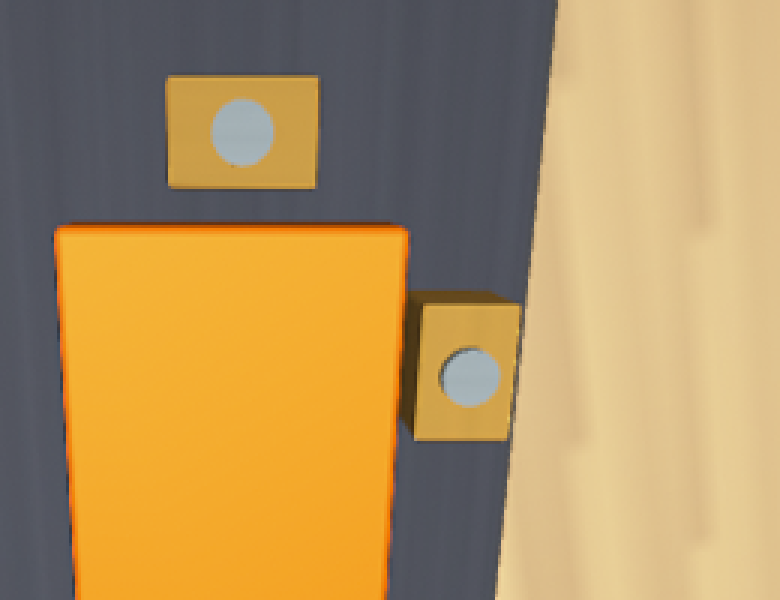

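```bash
python3 -m jog '[[[4.6,0.2,0,0,0,0,0],[4.6,0.4,0,0,0,0,0],[4.6,0.4,0,0,0,0,0]]]';python3 -m jog '[[[4.6,0.1,0.05,0,0,0,0],[4.6,0.1,0.05,0,0,0,0],[4.6,0.1,0.05,0,0,0,0]]]';python3 -m jog '[[[4.6,0.1,0,0,0,0,0],[4.6,0.1,0,0,0,0,0],[4.6,0.1,0,0,0,0,0]]]'; python3 go.py 675.7 58.4 11 76.7
```

```text
time: 14.35
eef_pos: [676.0, 56.6, 11.3]
orientation: [0.001, 0.784, 0.621, -0.001]
ft_force: [-5.6, -6.6, 9.9]
opening: 48.7
time: 14.72
eef_pos: [676.1, 56.6, 11.3]
orientation: [0.001, 0.784, 0.621, -0.002]
ft_force: [-9.6, -9.8, 12.6]
opening: 48.4
time: 15.1
eef_pos: [676.1, 56.9, 11.2]
orientation: [0.001, 0.784, 0.621, -0.002]
ft_force: [-8.5, -11.0, 13.3]
opening: 48.2
t 15.1 pos [676.1  56.9  11.2] yaw 76.72 q1,q6 [-0.03  0.2 ] open 48.2 F [ -8.5 -11.   13.3]
shift cm [ 0.13 -0.07  0.02] rot [-0.001  0.005  0.   ] min rows 0.0
```

```bash
python3 -m jog '[[[4.6,0.1,0,0,0,0,0],[4.6,0.1,0,0,0,0,0]]]';python3 -m jog '[[[4.6,0.1,0,0,0,0,0],[4.6,0.1,0,0,0,0,0]]]';python3 -m jog '[[[4.6,0.1,0,0,0,0,0],[4.6,0.1,0,0,0,0,0]]]'; python3 go.py 675.7 58.4 11 76.7; python3 - <<'E'
from h import *
im,d,K,T=cap('wrist','w8.png');np.savez('w8.npz',im=im,d=d,K=K,T=T)
cv2.imwrite('pics/w8c.png',cv2.resize(im[40:240,240:500,::-1],None,fx=3,fy=3,interpolation=cv2.INTER_NEAREST))
E
```

```text
time: 15.35
eef_pos: [676.3, 57.7, 11.2]
orientation: [0.001, 0.784, 0.621, -0.002]
ft_force: [-9.8, -12.0, 14.1]
opening: 48.2
time: 15.6
eef_pos: [676.5, 58.6, 11.2]
orientation: [0.001, 0.784, 0.621, -0.002]
ft_force: [-9.1, -12.4, 13.9]
opening: 48.4
time: 15.85
eef_pos: [676.6, 58.8, 11.3]
orientation: [0.002, 0.784, 0.621, -0.003]
ft_force: [-11.2, -14.8, 14.0]
opening: 48.4
t 15.85 pos [676.6  58.8  11.3] yaw 76.72 q1,q6 [-0.03  0.21] open 48.4 F [-11.2 -14.8  14. ]
shift cm [-0.06 -0.08  0.03] rot [-0.001  0.007  0.   ] min rows 0.0
```

View pics/w8c.png

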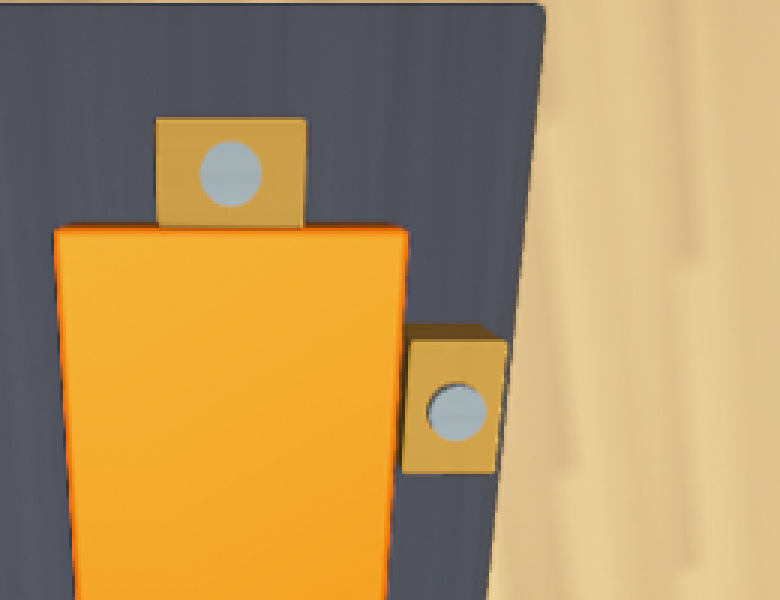

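```bash
python3 -m jog '[[[4.6,0.1,0,0,0,0,0],[4.6,0.1,0,0,0,0,0]]]';python3 -m jog '[[[4.6,0.1,0,0,0,0,0],[4.6,0.1,0,0,0,0,0]]]';python3 -m jog '[[[4.6,0,0.1,0,0,0,0],[4.6,0,0.1,0,0,0,0]]]';python3 -m jog '[[[4.6,0,0.1,0,0,0,0],[4.6,0,0.1,0,0,0,0]]]'; python3 -m jog '[[[4.6,0,0.1,0,0,0,0],[4.6,0,0.1,0,0,0,0]]]'; python3 go.py 675.7 58.4 11 76.7; python3 - <<'E'
from h import *
im,d,K,T=cap('wrist','w9.png');np.savez('w9.npz',im=im,d=d,K=K,T=T)
cv2.imwrite('pics/w9c.png',cv2.resize(im[40:240,240:500,::-1],None,fx=3,fy=3,interpolation=cv2.INTER_NEAREST))
E
```

```text
time: 16.15
eef_pos: [676.6, 58.8, 11.3]
orientation: [0.002, 0.784, 0.621, -0.004]
ft_force: [-13.5, -17.3, 15.0]
opening: 48.1
time: 16.4
eef_pos: [676.6, 58.8, 11.3]
orientation: [0.002, 0.784, 0.621, -0.004]
ft_force: [-14.4, -20.0, 16.0]
opening: 48.3
time: 16.65
eef_pos: [676.6, 58.9, 11.2]
orientation: [0.001, 0.784, 0.621, -0.005]
ft_force: [-17.3, -20.1, 19.0]
opening: 48.0
time: 16.9
eef_pos: [676.7, 58.8, 11.3]
orientation: [0.001, 0.784, 0.621, -0.006]
ft_force: [-21.7, -19.8, 22.8]
opening: 48.1
time: 17.15
eef_pos: [676.7, 58.8, 11.3]
orientation: [-0.0, 0.784, 0.621, -0.006]
ft_force: [-25.2, -19.2, 26.0]
opening: 48.1
t 17.15 pos [676.7  58.8  11.3] yaw 76.73 q1,q6 [-0.03  0.21] open 48.1 F [-25.2 -19.2  26. ]
shift cm [-0.06 -0.09  0.03] rot [-0.008  0.01   0.   ] min rows 0.1
```

View pics/w9c.png

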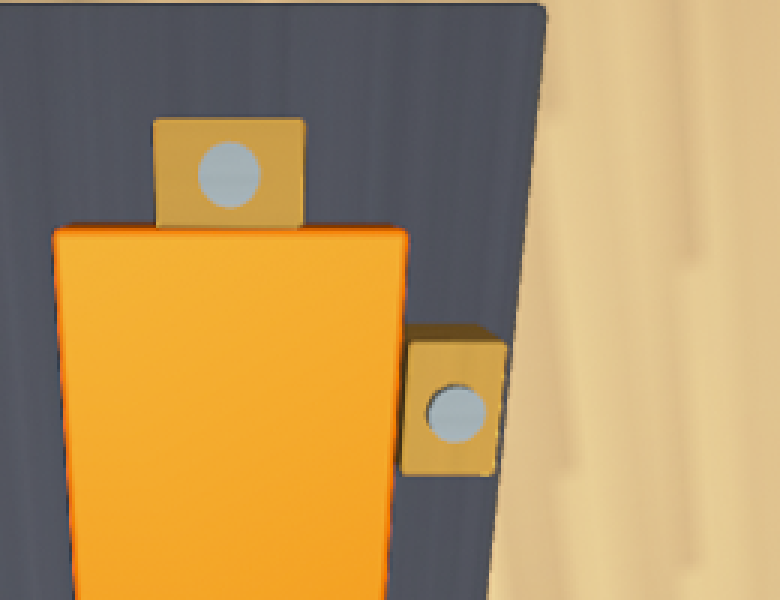

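```bash
python3 -m jog '[[[6.4,0,0,0,0,0,0],[6.4,-0.2,-0.2,0,0,0,0],[6.4,-0.3,-0.3,0,0,0,0],[6.4,-0.3,-0.3,0,0,0,0]]]'; python3 go.py 675.7 58.4 11 76.7; python3 - <<'E'
from h import *
im,d,K,T=cap('wrist','w10.png');np.savez('w10.npz',im=im,d=d,K=K,T=T)
im,d,K,T=cap('top');np.savez('t10.npz',im=im,d=d,K=K,T=T)
E
python3 m2.py w10.npz
```

```text
time: 17.7
eef_pos: [677.1, 62.7, 9.1]
orientation: [-0.0, 0.784, 0.621, -0.0]
ft_force: [-0.5, -1.2, 0.5]
opening: 63.9
t 17.7 pos [677.1  62.7   9.1] yaw 76.73 q1,q6 [-0.02  0.21] open 63.9 F [-0.5 -1.2  0.5]
shift cm [-0.45 -0.03 -0.19] rot [-0.    -0.     0.001] min rows 0.1
orange [318. 285.] c 679.2 71.5 mean [675.  52.] size 124.3 49.1 ang 76.8 2655
brass [318. 107.] c 695.1 138.9 mean [695.1 138.8] size 13.5 42.7 ang 76.8 1531
brass [317. 227.] c 680.5 77.8 mean [682.9  87.1] size 109.9 46.0 ang 76.6 21157
brass [391. 180.] c 718.4 101.9 mean [718.7 102.8] size 22.0 14.8 ang 76.8 1316
brass [623. 298.] c 820.3 7.4 mean [819.9  15.9] size 15.5 124.7 ang 5.7 6363
brass [374. 345.] c 694.6 18.2 mean [696.9  17.4] size 21.7 20.7 ang 54.7 659
```

View pics/w10.png

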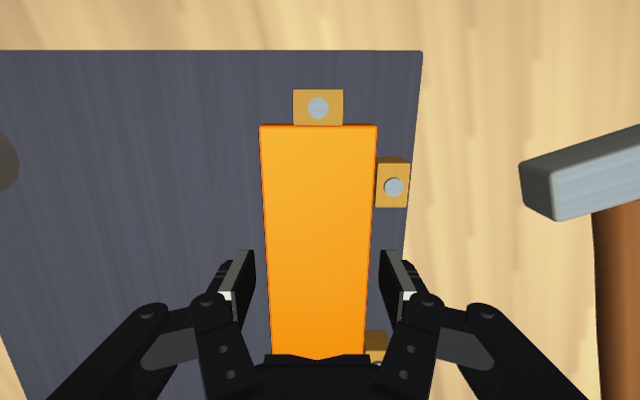

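```bash
python3 -m jog '[[[6.4,0,0,-2,0,0,0],[6.4,0,0,-6,0,0,0],[6.4,-2,0,-11,0,0,0],[6.4,-6,0,-16,0,0,0],[6.4,-7,0,-16,0,0,0]]]'; python3 -m jog '[[[6.4,0,0,0,0,0,0]]]'; python3 - <<'E'
from h import *
im,d,K,T=cap('wrist','w11.png');np.savez('w11.npz',im=im,d=d,K=K,T=T)
E
python3 m2.py w11.npz;python3 go.py 676 59.5 11 76.7
```

```text
time: 18.42
eef_pos: [664.6, -8.1, 177.5]
orientation: [0.005, 0.785, 0.62, 0.004]
ft_force: [0.7, 0.4, 0.1]
opening: 63.9
time: 18.55
eef_pos: [661.3, -6.5, 170.5]
orientation: [0.001, 0.785, 0.62, 0.001]
ft_force: [0.1, 0.2, -0.3]
opening: 63.9
brass [316.  12.] c 694.7 137.8 mean [694.6 138.1] size 14.4 19.9 ang 76.7 381
brass [316. 104.] c 675.9 58.7 mean [677.5  65. ] size 146.6 47.0 ang 76.6 8633
brass [353.  53.] c 718.5 100.1 mean [718.2 100.3] size 19.8 13.8 ang 78.4 341
brass [496. 169.] c 834.4 -46.4 mean [834.  -34.9] size 26.4 229.0 ang 6.2 5562
brass [349. 166.] c 695.9 4.4 mean [695.7   4.6] size 21.9 13.6 ang 78.2 258
brass [ 65. 363.] c 310.4 -157.4 mean [ 309.8 -155.6] size 15.3 33.7 ang 5.6 183
t 18.6 pos [660.5  -5.6 168.9] yaw 76.67 q1,q6 [-0.13  0.1 ] open 63.9 F [-0.2 -0.2 -0.6]
shift cm [ 6.69  0.02 15.79] rot [-0.001 -0.    -0.001] min rows 2.7
```

View pics/w11.png

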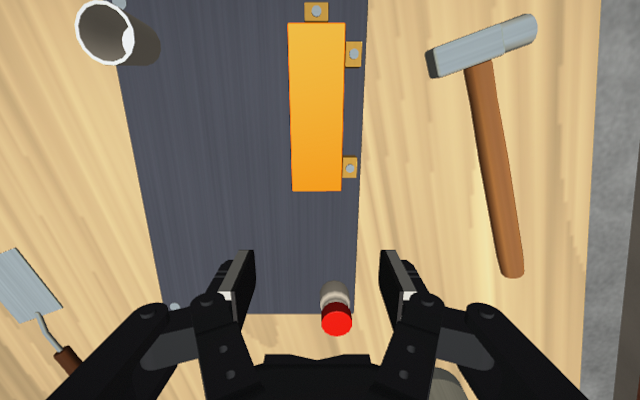

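```bash
python3 go.py 420 240 230 76.7
```

```text
t 18.6 pos [660.5  -5.6 168.9] yaw 76.67 q1,q6 [-0.13  0.1 ] open 63.9 F [-0.2 -0.2 -0.6]
shift cm [ 18.36 -29.08  -6.07] rot [-0.001 -0.    -0.001] min rows 5.6
```

```bash
python3 -m jog '[[[6.4,2,-4,-5,0,0,0],[6.4,5,-8.5,-6,0,0,0],[6.4,8.3,-13,-6,0,0,0],[6.4,11.5,-18,-6,0,0,0],[6.4,14.5,-23,-6,0,0,0]]]';python3 -m jog '[[[6.4,2,-3,0,0,0,0],[6.4,4,-6,0,0,0,0],[6.4,4,-6,0,0,0,0],[6.4,4,-6,0,0,0,0]]]'; python3 - <<'E'
from h import *
im,d,K,T=cap('wrist','w12.png');np.savez('w12.npz',im=im,d=d,K=K,T=T)
cv2.imwrite('pics/w12c.png',cv2.resize(im[0:260,160:500,::-1],None,fx=2.3,fy=2.3,interpolation=cv2.INTER_NEAREST))
E
```

```text
time: 19.23
eef_pos: [467.9, 190.2, 227.5]
orientation: [-0.001, 0.784, 0.621, -0.001]
ft_force: [0.2, 0.6, 0.9]
opening: 63.9
time: 19.73
eef_pos: [420.9, 241.1, 228.3]
orientation: [-0.0, 0.784, 0.621, -0.001]
ft_force: [1.3, 0.1, -0.7]
opening: 63.7
```

View pics/w12.png

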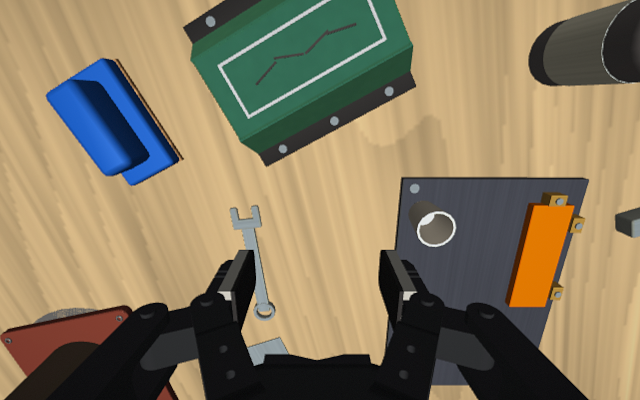

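```bash
python3 -m jog '[[[6.4,-4,1,0,0,0,0],[6.4,-6,1,0,0,0,0],[6.4,-6,1,0,0,0,0],[6.4,-6,1,0,0,0,0]]]'; cat > ol.py <<'E'
from h import *
import sys
Z=np.load(sys.argv[1]);im,K,T=Z['im'],Z['K'],Z['T']
H,S,V=cv2.split(cv2.cvtColor(im,cv2.COLOR_RGB2HSV))
g=((H>65)&(H<95)&(S>80)).astype(np.uint8)
n,l,st,c=cv2.connectedComponentsWithStats(g)
w=((S<70)&(V>140)).astype(np.uint8)
n,l,st,c=cv2.connectedComponentsWithStats(w,connectivity=8)
for i in range(1,n):
    if st[i,4]<60: continue
    v,u=np.where(l==i)
    P=np.array([ray(K,T,a,b,45)[:2] for a,b in zip(u,v)],np.float32)
    (cx,cy),(a,b),an=cv2.minAreaRect(P)
    if max(a,b)>130 and max(a,b)<200: print(c[i].round(0),'c',round(cx,1),round(cy,1),'size',round(a,1),round(b,1),'ang',round(an,2),st[i,4])
E
python3 - <<'E'
from h import *
im,d,K,T=cap('wrist','w13.png');np.savez('w13.npz',im=im,d=d,K=K,T=T)
E
python3 ol.py w13.npz; python3 go.py 676 59.5 60 76.7
```

```text
time: 20.27
eef_pos: [417.8, 180.2, 229.3]
orientation: [-0.0, 0.785, 0.62, 0.0]
ft_force: [0.0, -1.3, -0.4]
opening: 64.3
[240. 207.] c 318.4 136.3 size 161.8 32.6 ang 83.04 1370
t 20.32 pos [417.7 180.5 229.3] yaw 76.68 q1,q6 [0.23 0.47] open 64.1 F [ 0.1  0.4 -0.4]
shift cm [-5.82 27.92 16.92] rot [-0. -0. -0.] min rows 5.3
```

View pics/w13.png

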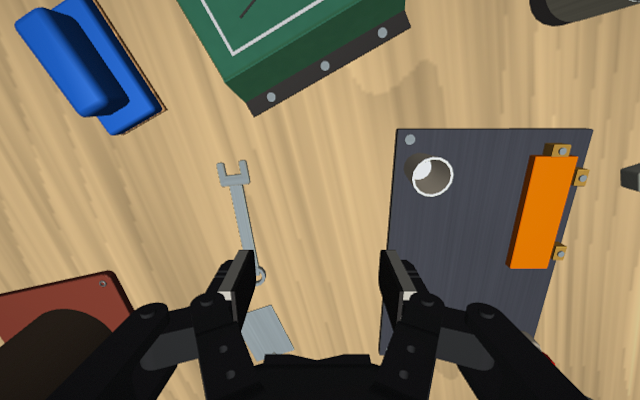

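Wrong direction: the outline (corner at 233,53) slid up out of view. I'll move forward instead.

```bash
python3 -m jog '[[[6.4,5,-1,0,0,0,0],[6.4,10,-2,0,0,0,0],[6.4,13,-2,0,0,0,0],[6.4,13,-2,0,0,0,0],[6.4,13,-2,0,0,0,0]]]'; python3 - <<'E'
from h import *
im,d,K,T=cap('wrist','w14.png');np.savez('w14.npz',im=im,d=d,K=K,T=T)
E
python3 ol.py w14.npz; python3 go.py 676 59.5 60 76.7
```

```text
time: 20.95
eef_pos: [427.4, 311.3, 228.8]
orientation: [0.0, 0.784, 0.621, -0.001]
ft_force: [-0.3, 0.2, -0.4]
opening: 64.0
[314. 121.] c 433.1 364.4 size 158.5 58.9 ang 14.87 1477
[265. 305.] c 324.7 152.2 size 153.7 27.9 ang 79.33 1038
t 21.0 pos [427.5 310.9 229. ] yaw 76.71 q1,q6 [0.48 0.71] open 63.9 F [ 0.1 -0.5 -0.4]
shift cm [-18.75  29.97  16.9 ] rot [-0.     0.001  0.   ] min rows 6.3
```

View pics/w14.png

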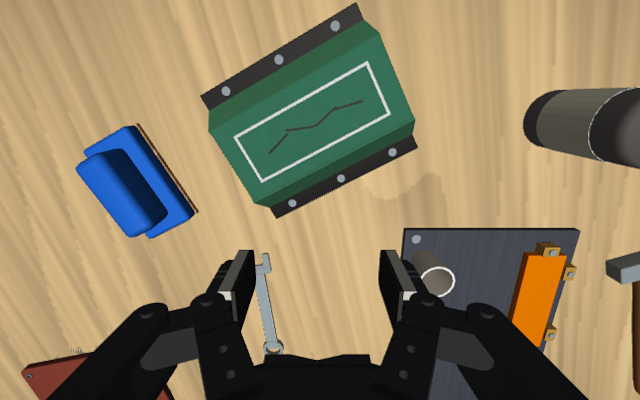

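```bash
python3 -m jog '[[[7,-3,5,0,0,0,0],[7,-6,10,0,0,0,0],[7,-9,15,0,0,0,0],[7,-12,20,3,0,0,0],[7,-15,25,7,0,0,0]]]';python3 -m jog '[[[7,-3.7,5,2,0,0,0],[7,-3.7,5,5,0,0,0],[7,-3.7,5,7,0,0,0],[7,-3.7,5,7,0,0,0],[7,-3.7,5,7,0,0,0]]]'; python3 go.py 676 59.2 10 76.7
```

```text
time: 21.62
eef_pos: [631.9, 111.7, 166.5]
orientation: [0.001, 0.785, 0.62, 0.001]
ft_force: [0.1, 1.0, 0.2]
opening: 69.7
time: 22.25
eef_pos: [670.4, 67.5, 97.1]
orientation: [0.001, 0.784, 0.621, 0.001]
ft_force: [0.5, 0.8, 0.1]
opening: 70.0
t 22.25 pos [670.4  67.5  97.1] yaw 76.76 q1,q6 [-0.02  0.21] open 70.0 F [0.5 0.8 0.1]
shift cm [-0.69  0.72  8.71] rot [ 0.002 -0.     0.001] min rows 1.4
```

```bash
python3 -m jog '[[[7,-0.7,0.7,4,0,0,0],[7,-0.7,0.7,6,0,0,0],[7,-0.7,0.7,6,0,0,0],[7,-0.7,0.7,6,0,0,0]]]'; python3 go.py 676 59.2 10 76.7
```

```text
time: 22.75
eef_pos: [676.0, 58.9, 37.1]
orientation: [0.001, 0.784, 0.621, 0.001]
ft_force: [0.1, 0.1, 0.0]
opening: 69.9
t 22.75 pos [676.   58.9  37.1] yaw 76.74 q1,q6 [-0.03  0.2 ] open 69.9 F [0.1 0.1 0. ]
shift cm [ 0.03 -0.01  2.71] rot [ 0.002 -0.     0.001] min rows 0.4
```

```bash
python3 -m jog '[[[7,0,0,2,0,0,0],[7,0,0,2.7,0,0,0],[6,0,0,2.7,0,0,0],[4.6,0,0,2.7,0,0,0],[4.6,0,0,2.7,0,0,0]]]'; python3 -m jog '[[[4.6,0,0,0,0,0,0],[4.6,0,0,0,0,0,0],[4.6,0,0,0,0,0,0]]]'; python3 go.py 676 59.2 10 76.7;  python3 - <<'E'
from h import *
im,d,K,T=cap('wrist','w15.png');np.savez('w15.npz',im=im,d=d,K=K,T=T)
E
```

```text
time: 23.38
eef_pos: [675.8, 58.4, 9.5]
orientation: [0.0, 0.784, 0.62, 0.0]
ft_force: [0.2, -1.2, 3.8]
opening: 48.6
time: 23.75
eef_pos: [675.8, 58.4, 9.5]
orientation: [0.0, 0.784, 0.621, 0.0]
ft_force: [0.3, -0.7, 5.8]
opening: 48.4
t 23.75 pos [675.8  58.4   9.5] yaw 76.71 q1,q6 [-0.03  0.2 ] open 48.4 F [ 0.3 -0.7  5.8]
shift cm [ 0.08 -0.   -0.05] rot [ 0.001 -0.     0.   ] min rows 0.0
```

View pics/w15.png

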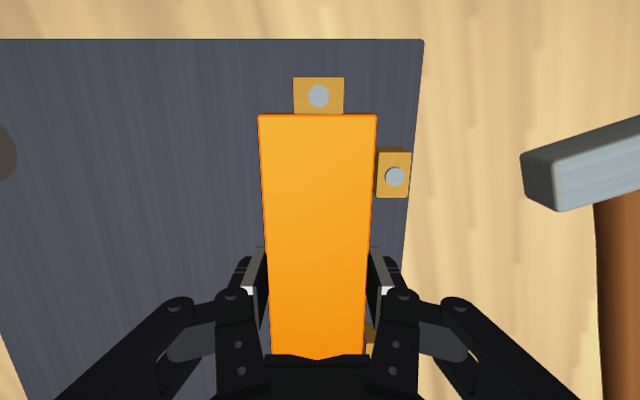

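```bash
python3 -m jog '[[[4.6,0,0,-0.5,0,0,0],[4.6,0,0,-1.5,0,0,0],[4.6,0,0,-3,0,0,0],[4.6,0,0,-3,0,0,0]]]'; python3 go.py 433.1 364.4 150 14.9;  python3 - <<'E'
from h import *
im,d,K,T=cap('wrist','w16.png');np.savez('w16.npz',im=im,d=d,K=K,T=T)
E
```

```text
time: 24.3
eef_pos: [676.9, 58.4, 41.1]
orientation: [0.001, 0.784, 0.621, 0.002]
ft_force: [0.4, -0.3, -1.8]
opening: 48.5
t 24.3 pos [676.9  58.4  41.1] yaw 76.71 q1,q6 [-0.03  0.2 ] open 48.5 F [ 0.4 -0.3 -1.8]
shift cm [ 24.18 -30.72 -10.99] rot [ 0.003 -0.003  1.079] min rows 6.5
```

View pics/w16.png

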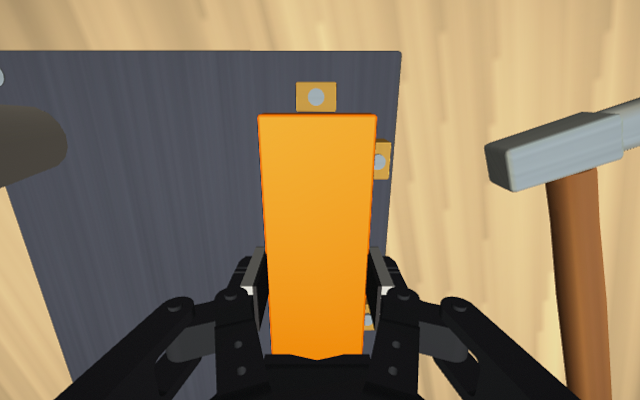

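```bash
python3 -m jog '[[[4.6,0,0,-4,0,0,0],[4.6,0.5,-1,-8,0,0,0],[4.6,3,-4,-10,0,0,0.1],[4.6,6,-8,-10.5,0,0,0.25],[4.6,9,-12,-10.5,0,0,0.4]]]'; python3 go.py 433.1 364.4 150 14.9
```

```text
time: 24.98
eef_pos: [578.5, 174.5, 144.3]
orientation: [0.0, 0.893, 0.45, 0.001]
ft_force: [0.1, 0.5, -1.9]
opening: 48.3
t 24.98 pos [578.5 174.5 144.3] yaw 53.46 q1,q6 [0.16 0.8 ] open 48.3 F [ 0.1  0.5 -1.9]
shift cm [  6.6  -22.99  -0.58] rot [ 0.    -0.001  0.673] min rows 3.8
```

```bash
python3 -m jog '[[[4.6,1.3,-4.5,0,0,0,0.13],[4.6,2.6,-9,0,0,0,0.27],[4.6,4,-14,0,0,0,0.41],[4.6,5.3,-18.5,0,0,0,0.55],[4.6,6.6,-23,0,0,0,0.673]]]';  python3 -m jog '[[[4.6,0,0,0,0,0,0],[4.6,0,0,0,0,0,0]]]'; python3 go.py 433.1 364.4 100 14.9
```

```text
time: 25.6
eef_pos: [431.2, 363.8, 143.4]
orientation: [0.0, 0.991, 0.13, -0.0]
ft_force: [-0.9, 0.6, -2.1]
opening: 48.7
time: 25.85
eef_pos: [432.5, 362.6, 143.4]
orientation: [0.0, 0.991, 0.133, -0.0]
ft_force: [0.5, 0.4, -1.3]
opening: 48.3
t 25.85 pos [432.5 362.6 143.4] yaw 15.33 q1,q6 [0.56 1.86] open 48.3 F [ 0.5  0.4 -1.3]
shift cm [ 0.11 -0.16  4.34] rot [0.001 0.    0.008] min rows 0.7
```

```bash
python3 -m jog '[[[4.6,0.1,-0.1,3,0,0,0.008],[4.6,0.1,-0.1,6,0,0,0.008],[4.6,0.1,-0.1,8,0,0,0.008],[4.6,0.1,-0.1,8,0,0,0.008],[4.6,0.1,-0.1,8,0,0,0.008]]]'; python3 go.py 432.6 364.2 42.5 14.9;  python3 - <<'E'
from h import *
im,d,K,T=cap('wrist','w17.png');np.savez('w17.npz',im=im,d=d,K=K,T=T)
im,d,K,T=cap('side');cv2.imwrite('pics/s17.png',cv2.resize(im[200:360,220:420,::-1],None,fx=3.6,fy=3.6))
E
```

```text
time: 26.48
eef_pos: [434.3, 364.2, 64.7]
orientation: [-0.0, 0.992, 0.128, 0.001]
ft_force: [-0.0, -0.1, -2.2]
opening: 48.2
t 26.48 pos [434.3 364.2  64.7] yaw 14.74 q1,q6 [0.56 1.87] open 48.2 F [-0.  -0.1 -2.2]
shift cm [-0.17 -0.05  2.22] rot [-0.    -0.001 -0.003] min rows 0.4
```

View pics/w17.png

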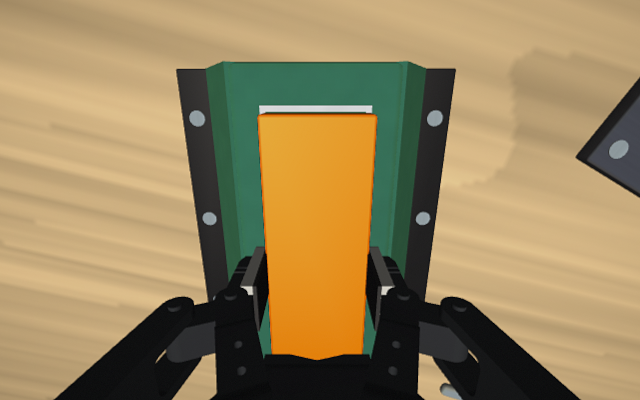

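View pics/s17.png

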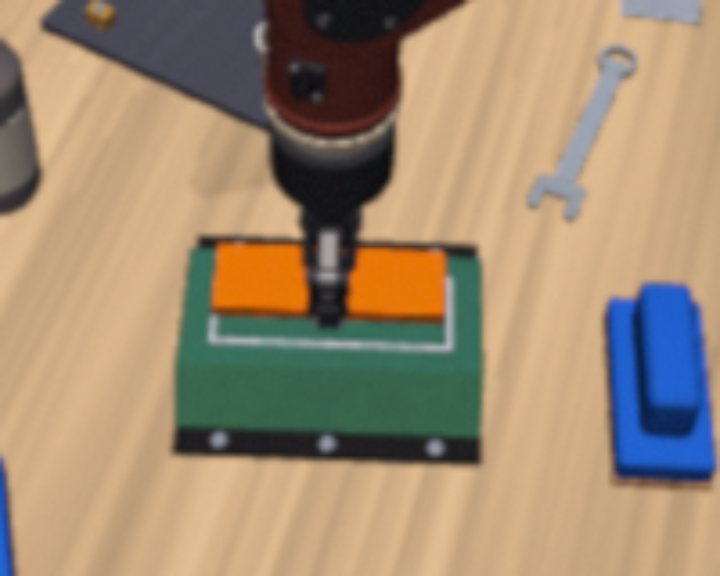

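```bash
python3 -m jog '[[[4.6,-0.1,0,1,0,0,0],[4.6,-0.1,0,1.7,0,0,0],[4.6,-0.1,0,1.8,0,0,0],[4.6,-0.1,0,1.8,0,0,0],[4.6,-0.1,0,1.8,0,0,0]]]'; python3 go.py 432.6 364.2 42.5 14.9;  python3 - <<'E'
from h import *
im,d,K,T=cap('wrist','w18.png');np.savez('w18.npz',im=im,d=d,K=K,T=T)
cv2.imwrite('pics/w18c.png',cv2.resize(im[60:220,220:420,::-1],None,fx=3.6,fy=3.6,interpolation=cv2.INTER_NEAREST))
for u,v,z in[(260,106,45),(373,106,45),(258,113,60),(377,113,60)]:print(ray(K,T,u,v,z).round(1))
E
```

```text
time: 27.2
eef_pos: [432.5, 363.9, 45.8]
orientation: [-0.0, 0.992, 0.129, 0.0]
ft_force: [-0.6, 0.2, -2.7]
opening: 48.3
t 27.2 pos [432.5 363.9  45.8] yaw 14.77 q1,q6 [0.56 1.87] open 48.3 F [-0.6  0.2 -2.7]
shift cm [ 0.02 -0.03  0.33] rot [-0.    -0.    -0.002] min rows 0.1
[501.3 408.8  45. ]
[514.4 359.2  45. ]
[499.5 406.5  60. ]
[512.  359.4  60. ]
```

View pics/w18c.png

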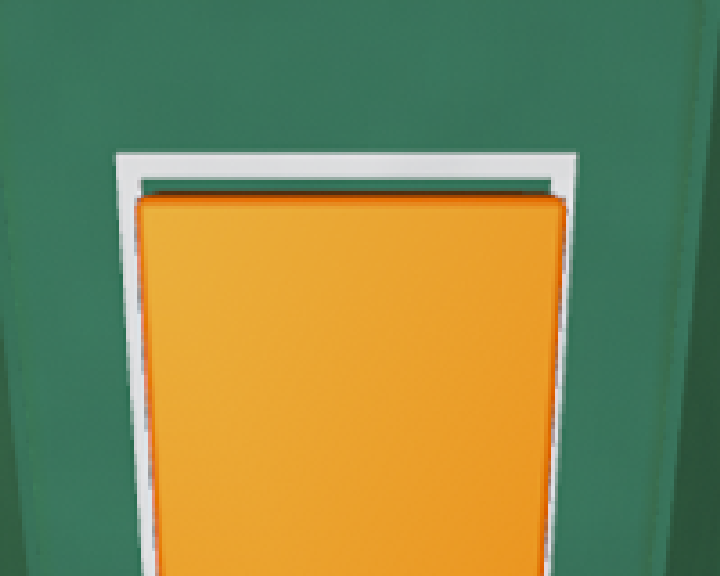

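```bash
python3 -m jog '[[[4.6,0,-0.05,0.1,0,0,0],[4.6,0,-0.05,0.2,0,0,0],[4.6,0,-0.05,0.3,0,0,0],[4.6,0,-0.05,0.3,0,0,0]]]'; python3 go.py 432.6 364.2 42.5 14.9
```

```text
time: 27.75
eef_pos: [432.2, 364.3, 42.6]
orientation: [-0.0, 0.992, 0.129, -0.0]
ft_force: [-0.1, -0.6, -1.4]
opening: 48.3
t 27.75 pos [432.2 364.3  42.6] yaw 14.77 q1,q6 [0.56 1.87] open 48.3 F [-0.1 -0.6 -1.4]
shift cm [0.04 0.02 0.01] rot [-0.     0.    -0.002] min rows 0.0
```

```bash
python3 -m jog '[[[4.6,0.03,0,0.1,0,0,0],[4.6,0.03,0,0.1,0,0,0],[4.6,0.03,0,0.1,0,0,0]]]'; python3 go.py 432.6 364.2 42.5 14.9
```

```text
time: 28.12
eef_pos: [432.2, 364.2, 42.5]
orientation: [0.0, 0.992, 0.129, -0.0]
ft_force: [-4.3, -2.4, 6.5]
opening: 48.2
t 28.12 pos [432.2 364.2  42.5] yaw 14.78 q1,q6 [0.56 1.87] open 48.2 F [-4.3 -2.4  6.5]
shift cm [ 0.03  0.01 -0.  ] rot [ 0.     0.001 -0.002] min rows 0.0
```

```bash
python3 -m jog '[[[5.2,0,0,0,0,0,0],[6,0,0,0,0,0,0],[6.6,0,0,0,0,0,0],[6.6,0,0,0,0,0,0]]]'; python3 -m jog '[[[6.6,0,0,-2,0,0,0],[6.6,0,0,-5,0,0,0],[6.6,-4,0,-10,0,0,0],[6.6,-8,0,-15,0,0,0],[6.6,-8,0,-15,0,0,0]]]'; python3 -m jog '[[[6.6,0,0,0,0,0,0]]]'; python3 - <<'E'
from h import *
im,d,K,T=cap('wrist','w19.png');np.savez('w19.npz',im=im,d=d,K=K,T=T)
im,d,K,T=cap('top','t19.png');np.savez('t19.npz',im=im,d=d,K=K,T=T)
im,d,K,T=cap('side','s19.png')
E
python3 m2.py w19.npz; python3 ol.py w19.npz
```

```text
time: 28.62
eef_pos: [432.5, 364.3, 41.6]
orientation: [-0.0, 0.992, 0.129, 0.0]
ft_force: [-0.3, 0.1, 0.7]
opening: 65.8
time: 29.25
eef_pos: [355.8, 345.5, 198.0]
orientation: [-0.002, 0.992, 0.129, 0.004]
ft_force: [1.0, -1.1, 0.1]
opening: 65.8
time: 29.38
eef_pos: [355.5, 344.2, 193.0]
orientation: [-0.001, 0.992, 0.129, 0.001]
ft_force: [1.0, -0.2, -0.1]
opening: 65.8
orange [324. 120.] c 433.0 364.3 mean [413.  352.6] size 164.7 54.6 ang 14.7 5268
blue@32 [294. 295.] c 211.3 337.2 mean [211.5 334. ] size 90.0 118.9 ang 13.8 4817
blue@32 [ 24. 391.] c -30.9 650.3 mean [-30.8 651.4] size 63.7 11.0 ang 90.0 282
brass [310.  50.] c 456.0 371.2 mean [471.5 381.9] size 113.0 52.8 ang 14.8 4311
brass [296. 257.] c 260.8 343.1 mean [260.2 343.4] size 4.5 102.5 ang 13.4 194
[318.  84.] c 432.8 364.5 size 157.0 58.2 ang 14.86 1369
[467. 252.] c 321.2 163.3 size 130.1 31.7 ang 83.04 1425
```

View pics/w19.png

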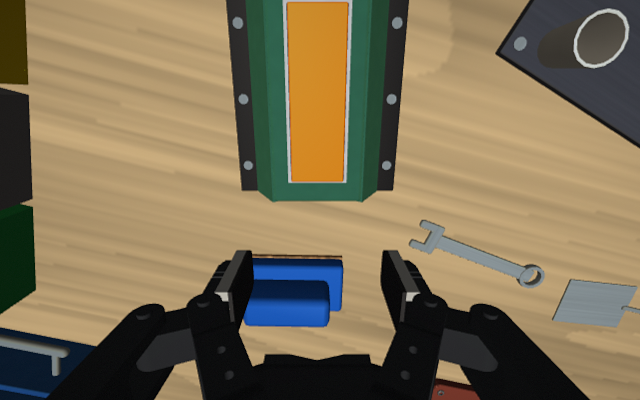

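View pics/s19.png

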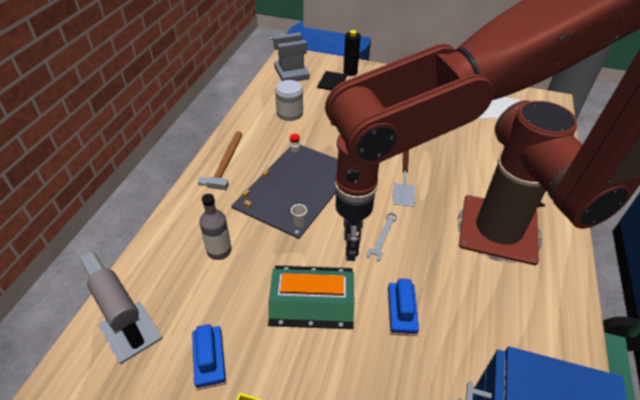

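```bash
python3 - <<'E'
from h import *
from m2 import comps
Z=np.load('w19.npz');im,K,T=Z['im'],Z['K'],Z['T']
H,S,V=cv2.split(cv2.cvtColor(im,cv2.COLOR_RGB2HSV))
comps(im,K,T,(H>5)&(H<25)&(S>150)&(V>150),57,'plate',2000)
Z=np.load('t19.npz');im,K,T=Z['im'],Z['K'],Z['T']
a=np.load('top0.npz')['im']
H,S,V=cv2.split(cv2.cvtColor(im,cv2.COLOR_RGB2HSV))
comps(im,K,T,(H>100)&(H<125)&(S>150)&(V>100),25,'blue',120)
cv2.imwrite('pics/t19c.png',cv2.resize(np.hstack([a,im])[90:250,:,::-1][:, list(range(220,480))+list(range(860,1120))],None,fx=1.5,fy=1.5))
E
```

```text
plate [317.  88.] c 433.2 364.5 mean [439.5 366.2] size 147.1 49.2 ang 14.9 10104
blue [623. 107.] c 801.5 -997.2 mean [  799.4 -1008.8] size 139.5 372.8 ang 86.7 3074
blue [174. 160.] c 598.3 585.1 mean [598.9 585.9] size 61.6 124.9 ang 29.5 532
blue [450. 187.] c 509.0 -384.4 mean [ 508.9 -385. ] size 44.2 89.2 ang 83.0 283
blue [236. 269.] c 230.6 355.3 mean [221.  360.1] size 49.7 104.4 ang 33.9 315
blue [128. 332.] c 5.5 714.0 mean [  5.8 721.7] size 16.7 282.6 ang 0.2 390
blue [128. 368.] c -111.4 719.5 mean [-112.1  719.6] size 296.7 207.2 ang 89.5 5523
```

View pics/t19c.png

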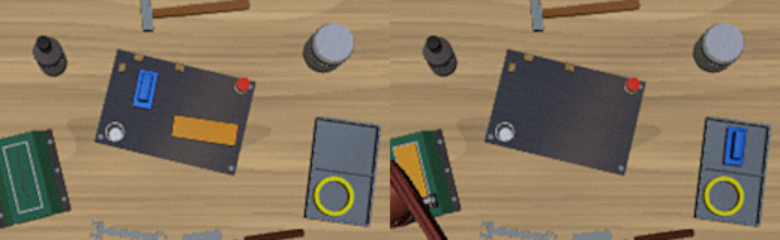

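The plate centre is within about 0.5 mm of the outline centre and within 0.1° of its angle. The block is upright in the empty half of the tray, and the jar, cup, bottle, tin and tape have not moved.

```bash
python3 -c "
from workcell import workorder,sensors
print(sensors.sense()['time'],workorder.sign_off())"
```

```text
the job is handed in; nothing more can be done
29.525 None
```

The job was handed in at 29.5 s of the 72 s allowed; no verdict came back, so what follows rests on my own checks.

- **Sanding block:** I picked the smallest of the three blue blocks, the 45 × 90 mm one in the stop corner. It went upright into the empty half of the tray. The top view puts its centre about 2 mm from the slot centre.
- **Sliding the backing plate home:** I gripped it low and dragged it along the squaring plate. I pushed it against the stops until it no longer moved and the side force had risen to about 20–25 N on each axis, then let go. A wrist picture after release showed its centre within about 1 mm of the home point worked out from the stops, and its angle within about 0.1°.
- **Placing it on the bumper section:** I regripped it, carried it over and lowered it until it touched, then released it. The plate measured at (433.2, 364.5) mm and 14.9°, and the outline at (432.8, 364.5) mm and 14.86°.
- **Bystanders:** The jar, cup, bottle, tin and tape look unmoved between the first and last top views, judged by eye. The arm was clear of everything when I handed in.

Two things disagreed. The top camera gave positions 2–4 mm away from the wrist camera's for the home point, the outline and the backing plate's start, and I used the wrist values. One wrist reading of the block in the tray differed from the top view by about 6 mm, but both are well inside the tolerance.

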